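# Weigh a carton of bolts on the beam scale

## Task

Weigh the squat carton: set it upright on the middle of the beam scale's pan, lower it gently until the pan has sunk onto its stop (do not let it fall), and let go. Then slide the counterpoise along the bar with light sideways pushes, never gripping it and never leaning on the scale, until the beam rests level by itself. Leave the other stock on the bench where it is.

Things in the scene. Friction and masses are not known exactly. Their poses are not given: they have to be found in the camera images.
- carton_center (a point): Squat closed brown cardboard carton, plain, to be weighed: 80 mm (its x) by 58 mm (its y) by 60 mm high, standing on the bench; this point is its centre, 30 mm above its underside. Its weight is not known: anything from 0.3 to 0.65 kg. Its neighbours are a taller carton and a flatter box.
- scale: Grey iron beam scale fixed to the bench; base 120 (x) by 460 (y) by 18 mm. Origin: underside of the base, below the pivot (110 mm up between cheeks 126 mm high). Its y axis runs along the beam from pivot to pan; the steel bar (12 mm wide, 14 mm high, at pivot height) runs to -y, ending 270 mm from the pivot. Index post 302 mm from the pivot beyond the bar, 130 mm high.
- pan_top (a point): Centre of the top face of the square steel pan, 110 by 110 by 6 mm, 100 mm from the pivot on the +y side, 140 mm above the bench when the beam is level. A linkage keeps it horizontal, so it does not matter where on it a load stands. It yields to a light load: it starts level or up to 10 mm higher and sinks to a hard stop 10 mm below level.
- poise_top (a point): Centre of the top face of the counterpoise: upright dark steel block round the bar, 30 mm long along the bar, 34 mm across, 70 mm high; its top is 43 mm above the bar's top face, so that much of it can be pushed from above the bar. Not to be gripped: push it. 0.40 kg, drags with about 2 N and stays where it is left. Axes are the beam's (they tilt with it).
- poise (a joint): Distance in m of the counterpoise from its zero mark, 0 to 0.18, growing as it slides away from the pivot (scale -y). At 0 its centre is 70 mm from the pivot, and the empty scale is then in balance. A load of m kg on the pan is balanced at about 0.25 x m metres.
- beam (a joint): Tilt of the beam in rad, between stops at -0.10 (pan down, counterpoise up) and +0.10 (pan up, counterpoise down); 0 is level. Damped, settles in about 1.5 s when nothing touches it. Between the stops 1 mm of counterpoise travel changes the tilt by about 0.006 rad (outwards: tilt grows). Anything touching counterpoise or bar falsifies the tilt.
- bar_tip (a point): Tip of the thin black pointer at the end of the bar, 292 mm from the pivot.
- index (a point): Black level mark on the fixed index post, next to the pointer tip: the pointer is at the same height when the beam is level.
- tall_carton: Brown carton 60 by 60 by 110 mm high, origin at the centre of its underside. Bystander.
- flat_box: White box 85 by 85 by 32 mm high, origin at the centre of its underside. Bystander.
- bolt_tub: Grey open tub of bolts, 120 by 160 by 60 mm, origin at the centre of its underside. Bystander.
- tape_roll_mid (a point): Cardboard-coloured roll, 90 mm across, 45 mm high, standing flat; its centre. Bystander.
- hub_coupling: Steel flanged hub, 60 mm across, 40 mm high, origin at the centre of its underside. Bystander.
Things that resemble listed ones, but are neither listed nor needed, are in the scene too. What is shaped like the part that bears carton_center but blue is not meant.

How it is judged:
By the outcome, as a careful person would: the job done as asked, in the order asked, and still so for the second after the job is handed in, with the robot touching nothing.
It also fails if it takes over 72 s, if anything falls off the work surface, if the arm or the gripper's body presses on something with over 40 N, if the wrist force passes 120 N, or if a joint passes its speed limit or range.

## Robot

A 6-joint arm with a two-finger parallel gripper is mounted at the origin on the work surface. World frame = base frame: x ahead of the robot, y to its left, z up, the work surface at z = 0. Lengths are in m, angles in rad, forces in N, time in s.
With the tool pointing down it reaches from about 0.225 to 0.725 m from the base axis. Payload 3.1 kg.
Tool frame: the origin (TCP) lies at the very end of the fingers, on their centre line; the grasp point (between the pads) lies 19 mm behind it (arm.grasp_offset is the distance from the TCP to the grasp point, in m); z points along the fingers, y is the direction in which the jaws open and shut (so a half turn about z gives the same grasp; the last joint's range is limited). The gripper opens to 85 mm and grips with 20 to 120 N. Pads are 22 mm wide; open, the fingers measure 114 mm over their backs; the gripper's body (76 mm by 85 mm) begins 54 mm behind the grasp point. The pads swing forward as they close: fully open they stand 13 mm farther back than shut.
Start: joints at [1.184, 0.048, 0.099, 1.622, 0, 1.443], TCP at [0.134, 0.508, 0.211] pointing down, gripper open.
Joint ranges: [-2.91, 2.91], [-0.99, 1.94], [-1.21, 1.42], [-2.12, 2.29], [-1.49, 1.47], [-3.14, 3.14]. Speed limits (rad/s): [2.79, 2.79, 3.14, 3.14, 3.14, 3.14].

## Interface

Orientations are given as a rotation vector (axis times angle).
In Python, from cell import monitor, imaging, arm gives the robot as it stands.
- The arm moves only by the tool carry_out, never from a script. Its argument "moves" is a list of rows, each a list of 7 numbers: the shift along the tool's x, y, z in m, then the turn, a rotation vector about the tool's x, y, z in degrees, then the opening, from 0 (shut) to 1 (fully open). In form: [[x, y, z, rx, ry, rz, gripper], ...]. A call has 1 to 8 rows; each row is the pose to reach, as a shift and turn from the pose commanded when the call began, along the tool's axes at that moment; what a row does not reach only later rows make up. A row lasts 1/12 s, in which the tool goes at most 41.7 mm and 7.16 degrees, less where a joint would pass 70% of its speed; a pose out of reach is approached as far as the arm can. A call with a gripper value outside its range is refused whole. The fingers move at their own pace and stop on an object; "squeeze" is the grip in N (left out, the last holds). Time passes only in rows, so rows that repeat a pose let the fingers close. It gives the time, the measured TCP pose, the force and the opening at its end, in the units of the state.
- monitor.state(): the state, without advancing time (a new reading comes with each control period).
- imaging.snapshot(name): name is "scene" or "top" or "wrist"; returns the picture (384x512x3 uint8, red, green, blue); there is no depth.
- imaging.get_calibration(name): a dict with "vertical_fov" (degrees; the focal length in pixels is half the picture's height over the tangent of half this angle, whatever the lens; pixels are square), "cx", "cy" (the principal point, pixels), "R" (3x3) and "t" (3): a world point X has camera coordinates R X + t. Camera axes: x right, y down, z forward; pixel columns grow to the right and rows downward; lengths in m; the calibration is good to about 2 mm. The wrist camera is an equidistant fisheye: a pixel r from the principal point sees the ray r / f radians off the axis. A picture is of the moment at which its call begins: read the wrist's pose just before it. get_calibration takes no time and is no camera call; for the wrist camera it gives the pose at the moment of the call.
- arm.finish_job(): hands the job in, once; it reports no verdict.
The state is a dict: "clock": time; "joints": joint angles; "joint_vel": joint speeds; "effort": joint torques, N m; "eef_pos": TCP position; "tool_rot": TCP orientation; "wrist_force": force on the tool from outside, world axes, zero at the start; "moment": the same for the moment, N m; "width": finger opening in m.
Only numpy, scipy, OpenCV 4.12 (cv2) and the standard library are available. Lean on these libraries where they do the work, as an engineer would, in place of code of your own. Each camera call takes 0.05 s, during which the arm holds its last target.

## Working session

There is one attempt and no reset: what is moved stays moved. The work goes in short steps, Python scripts to look and compute and a tool call to move; the robot and the scene stay as the last step left them, time stands still between calls to the robot, and variables do not carry over. Pictures are saved under pics/ and viewed, and the job is handed in when it is done.

Besides the shell and the picture viewer there is one more tool, called after ">>>" as name([rows], argument=value, ...), one row to a line, values as JSON. carry_out: Moves the arm, as the interface text tells. Its arguments: {"type":"object","properties":{"moves":{"type":"array","items":{"type":"array","items":{"type":"number"}}},"squeeze":{"type":"number"}},"required":["moves"]}

```bash
ls; mkdir -p pics
cat > h.py <<'E'
import numpy as np, cv2
from cell import monitor, imaging, arm
def snap(cam,name,crop=None,scale=1):
    im=imaging.snapshot(cam)
    o=im if crop is None else im[crop[1]:crop[3],crop[0]:crop[2]]
    if scale!=1:o=cv2.resize(o,None,fx=scale,fy=scale,interpolation=cv2.INTER_CUBIC)
    cv2.imwrite('pics/%s.png'%name,o[:,:,::-1]); np.save('pics/%s.npy'%name,im)
    return im
def ray(cal,u,v,fish=False,h=384):
    f=h/2/np.tan(np.radians(cal['vertical_fov'])/2)
    x,y=u-cal['cx'],v-cal['cy']
    if fish:
        r=np.hypot(x,y);th=r/f
        d=np.array([x/r*np.sin(th),y/r*np.sin(th),np.cos(th)]) if r>0 else np.array([0,0,1.])
    else: d=np.array([x/f,y/f,1])
    R=np.array(cal['R']);t=np.array(cal['t'])
    return -R.T@t, R.T@d/np.linalg.norm(d)
def onz(cal,u,v,z,fish=False):
    c,d=ray(cal,u,v,fish); return c+d*(z-c[2])/d[2]
def tri(c1,p1,c2,p2):
    a,d=ray(c1,*p1);b,e=ray(c2,*p2)
    s=np.linalg.lstsq(np.stack([d,-e],1),b-a,rcond=None)[0]
    P,Q=a+s[0]*d,b+s[1]*e
    return (P+Q)/2,np.linalg.norm(P-Q)
def proj(cal,X):
    f=192/np.tan(np.radians(cal['vertical_fov'])/2)
    p=np.array(cal['R'])@np.array(X)+np.array(cal['t']);return cal['cx']+f*p[0]/p[2],cal['cy']+f*p[1]/p[2]
E
python3 - <<'E'
from h import *
print(monitor.state(), arm.grasp_offset)
for c in('scene','top'):
    snap(c,c+'0',scale=1.5); print(imaging.get_calibration(c))
snap('wrist','wrist0',scale=1.5)
E
```

```text
pics
{'clock': 0.0, 'joints': array([ 1.18420408e+00,  4.87384142e-02,  9.75635926e-02,  1.62197782e+00,
       -1.30919969e-05,  1.44303257e+00]), 'joint_vel': array([ 0.00196048,  0.00053319, -0.00052944,  0.00131569, -0.00120891,
       -0.00130421]), 'effort': array([-1.92343374e-03, -3.38777804e+01,  3.20016432e+01,  2.02261383e-02,
       -3.47572013e-04, -1.81685365e-06]), 'eef_pos': array([0.13411948, 0.50689537, 0.20970645]), 'tool_rot': array([-0.40535692, -3.11473779,  0.00358412]), 'wrist_force': array([ 0.32047112, -0.63968856,  0.65544748]), 'moment': array([ 0.03279128, -0.00886096, -0.01588994]), 'width': 0.08580217787876258} 0.0187
{'vertical_fov': 45.77718997949286, 'cx': 249.69164420053428, 'cy': 188.7007592132072, 'R': array([[ 0.57103588,  0.8209224 ,  0.00210925],
       [ 0.59903065, -0.41492778, -0.68483371],
       [-0.56132014,  0.39232812, -0.72869633]]), 't': array([-0.27718417, -0.19877434,  1.92081744])}
{'vertical_fov': 55.495909677846775, 'cx': 257.42373467073173, 'cy': 186.80829933051834, 'R': array([[ 0.00453731, -0.99966696,  0.02540428],
       [-0.98976847, -0.00811248, -0.14245195],
       [ 0.1426106 , -0.02449801, -0.98947565]]), 't': array([0.00765677, 0.48080113, 1.1582674 ])}
```

View pics/scene0.png

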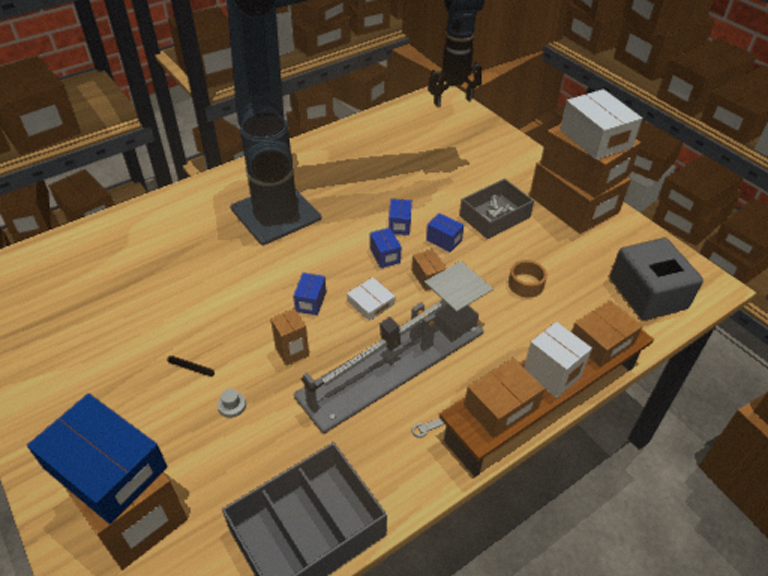

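View pics/top0.png

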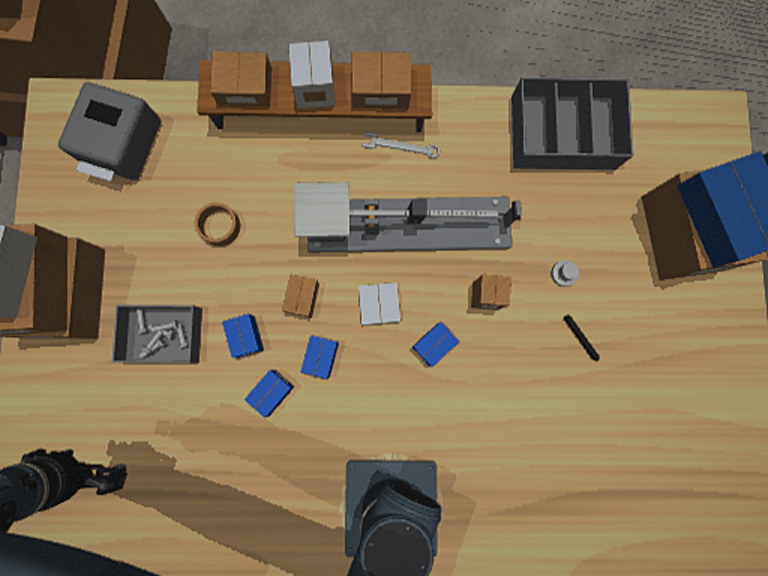

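View pics/wrist0.png

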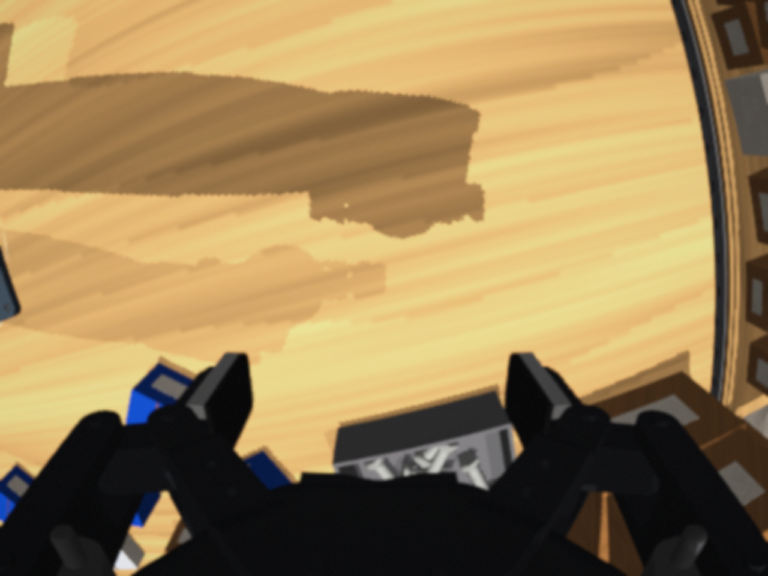

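Brown candidates in the top view (1.5x pixels): (300,296) appears squat, and (490,291) is the tall carton because its side face is long in the scene view at (290,335). The blue cartons are lookalikes. I'll confirm this in an enlarged crop.

Run:
```python
from h import *
a=np.load('pics/top0.npy');
c=a[115:235,140:350]; cv2.imwrite('pics/c1.png',cv2.resize(c,None,fx=3.8,fy=3.8,interpolation=cv2.INTER_CUBIC)[:,:,::-1])
a=np.load('pics/scene0.npy');
c=a[140:290,170:340]; cv2.imwrite('pics/c2.png',cv2.resize(c,None,fx=4,fy=4,interpolation=cv2.INTER_CUBIC)[:,:,::-1])
```

```text
(no output)
```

View pics/c1.png

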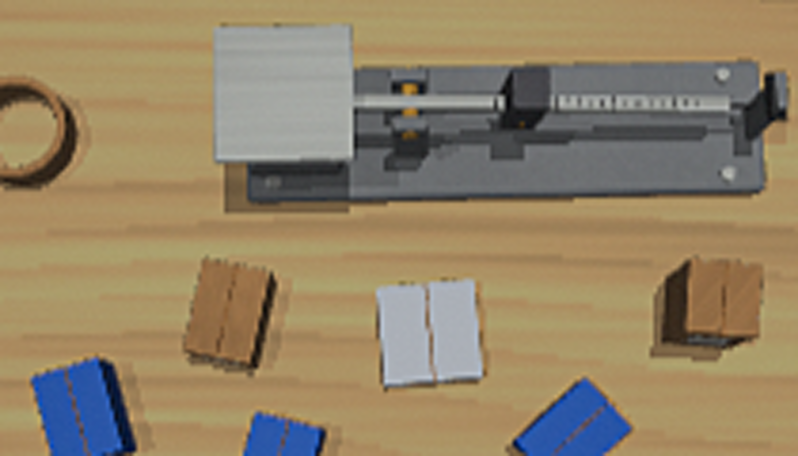

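View pics/c2.png

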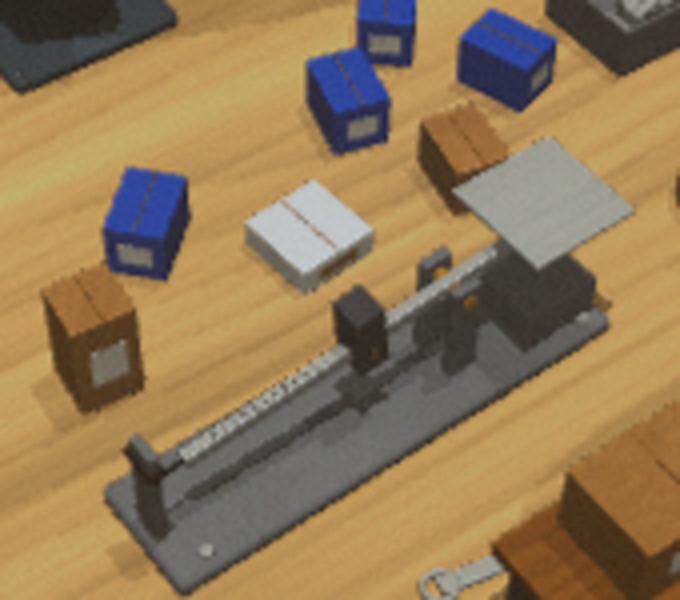

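The squat brown carton is at c1 (229,312), about (200,197) in the original top image. It is low next to the tall carton at c1 (725,295) and brown, unlike the blue lookalikes. Next I'll locate it, the pan and the poise.

Run:
```python
from h import *
c=imaging.get_calibration('top'); s=imaging.get_calibration('scene')
a=np.load('pics/top0.npy')
P=lambda u,v:(u/3.8+140-.37,v/3.8+115-.37)
hsv=cv2.cvtColor(a,cv2.COLOR_RGB2HSV)
print('sample',hsv[197,200],hsv[197,195],hsv[180,190],hsv[190,210])
for n,p,z in [('c1',(203,258),.06),('c2',(270,270),.06),('c3',(253,370),.06),('c4',(185,358),.06)]+[('pan',q,.147) for q in((215,27),(352,27),(352,161),(215,161))]+[('bar',(360,101),.117),('barend',(730,103),.117),('poise',(527,97),.16)]:
    print(n,onz(c,*P(*p),z).round(4))
# mask carton
reg=np.zeros(a.shape[:2],bool);reg[178:215,185:216]=1
m=((a[:,:,0].astype(int)-a[:,:,2]>30)&(a[:,:,0]<160)&(a[:,:,0]>95)&reg).astype(np.uint8)
cv2.imwrite('pics/m.png',cv2.resize(m*255,None,fx=1,fy=1))
k,_=cv2.findContours(m,0,2);k=max(k,key=cv2.contourArea);r=cv2.minAreaRect(k);print(r)
b=cv2.boxPoints(r); print([onz(c,*q,.06)[:2].round(4) for q in b], onz(c,*r[0],.06))
# stereo pan corners: scene c2 px /4 + (170,140)
S=lambda u,v:(u/4+170-.37,v/4+140-.37)
# pan in scene: left(455,193) top(550,138) right(635,208) bottom(540,265)
for t,q in [((215,27),(635,208)),((352,27),(540,265)),((352,161),(455,193)),((215,161),(550,138))]:
    print('pan tri',tri(c,P(*t),s,S(*q)))
```

```text
sample [ 15 131 144] [ 14 137 151] [ 24  94 171] [ 13 124  66]
c1 [0.4892 0.2167 0.06  ]
c2 [0.4794 0.1604 0.06  ]
c3 [0.3955 0.1726 0.06  ]
c4 [0.4051 0.2291 0.06  ]
pan [0.6615 0.1993 0.147 ]
pan [0.663  0.0906 0.147 ]
pan [0.5538 0.0891 0.147 ]
pan [0.5527 0.1963 0.147 ]
bar [0.6106 0.0847 0.117 ]
barend [ 0.6124 -0.2178  0.117 ]
poise [ 0.6035 -0.0478  0.16  ]
((199.1154022216797, 197.92306518554688), (19.807729721069336, 29.22130012512207), 11.309932708740234)
[array([0.4004, 0.2345]), array([0.4919, 0.2192]), array([0.4799, 0.1572]), array([0.3885, 0.1732])] [0.43993387 0.19606394 0.06      ]
pan tri (array([0.6596831 , 0.19839288, 0.15236547]), np.float64(0.0003426889215560211))
pan tri (array([0.66227554, 0.09169512, 0.15175957]), np.float64(0.0030773654123442584))
pan tri (array([0.5546773 , 0.08965381, 0.14454379]), np.float64(0.001141411227376117))
pan tri (array([0.55243288, 0.19607295, 0.1480844 ]), np.float64(5.623374520677832e-05))
```

```bash
cat >> h.py <<'E'
from scipy.spatial.transform import Rotation as Ro
def plan(target,yaw_y_deg,base=None):
    """tool shift & turn to reach world pos, with tool down and tool y at yaw_y_deg"""
    s=monitor.state();R=Ro.from_rotvec(s['tool_rot'])
    p=s['eef_pos'] if base is None else np.array(base)
    a=np.radians(yaw_y_deg);y=np.array([np.cos(a),np.sin(a),0]);z=np.array([0,0,-1.]);x=np.cross(y,z)
    T=Ro.from_matrix(np.stack([x,y,z],1))
    print('shift mm',(R.inv().apply(np.array(target)-p)*1000).round(1),'turn',np.degrees((R.inv()*T).as_rotvec()).round(2))
E
python3 - <<'E'
from h import *
R=Ro.from_rotvec(monitor.state()['tool_rot']).as_matrix();print(R.round(4))
plan([.442,.195,.20],80.5,[0.134,0.508,0.211])
plan([.442,.195,.20],80.5)
E
```

```text
[[-9.667e-01  2.559e-01 -7.000e-04]
 [ 2.559e-01  9.667e-01 -1.700e-03]
 [ 2.000e-04 -1.800e-03 -1.000e+00]]
shift mm [-377.9 -223.7   11.3] turn [-0.1  -0.02 -5.33]
shift mm [-377.4 -222.8   10.3] turn [-0.1  -0.02 -5.33]
```

>>> carry_out([
  [-0.378, -0.224, 0.011, 0, 0, -5.3, 1],
  [-0.378, -0.224, 0.011, 0, 0, -5.3, 1],
  [-0.378, -0.224, 0.011, 0, 0, -5.3, 1],
  [-0.378, -0.224, 0.011, 0, 0, -5.3, 1],
  [-0.378, -0.224, 0.011, 0, 0, -5.3, 1],
  [-0.378, -0.224, 0.011, 0, 0, -5.3, 1],
  [-0.378, -0.224, 0.011, 0, 0, -5.3, 1],
  [-0.378, -0.224, 0.011, 0, 0, -5.3, 1],
])

```text
clock: 0.82
eef_pos: [0.3689, 0.2682, 0.2023]
tool_rot: [-0.261, -3.131, -0.0]
wrist_force: [1.5, 1.8, 0.2]
width: 0.0852
```

Run:
```python
from h import *
plan([.442,.195,.18],80.5)
```

```text
shift mm [-84.2 -60.1  22.3] turn [ 0.01 -0.   -0.02]
```

>>> carry_out([
  [-0.04, -0.028, 0.01, 0, 0, 0, 1],
  [-0.075, -0.053, 0.021, 0, 0, 0, 1],
  [-0.078, -0.055, 0.021, 0, 0, 0, 1],
  [-0.078, -0.055, 0.021, 0, 0, 0, 1],
  [-0.078, -0.055, 0.021, 0, 0, 0, 1],
])

```text
clock: 1.23
eef_pos: [0.4355, 0.2021, 0.1808]
tool_rot: [-0.264, -3.128, 0.0]
wrist_force: [-0.4, 0.9, 0.4]
width: 0.0853
```

Run:
```python
from h import *
plan([.442,.195,.018],80.5); print(monitor.state()['eef_pos'])
c=imaging.get_calibration('wrist'); np.save('pics/wcal.npy',c,allow_pickle=True)
snap('wrist','w1',scale=1.5); snap('top','t1',crop=(140,115,350,235),scale=3.8)
print(c)
```

```text
shift mm [ -7.9  -5.9 162.8] turn [-0.02 -0.13 -0.16]
[0.43554928 0.20210148 0.18080202]
{'vertical_fov': 65.70646984690485, 'cx': 252.04660197521167, 'cy': 189.82858405375097, 'R': array([[ 1.67151773e-01,  9.85930912e-01, -7.22869467e-04],
       [ 9.49707461e-01, -1.60813558e-01,  2.68690784e-01],
       [ 2.64794302e-01, -4.55986554e-02, -9.63226214e-01]]), 't': array([-0.27231851, -0.40763974,  0.24299027])}
```

View pics/w1.png

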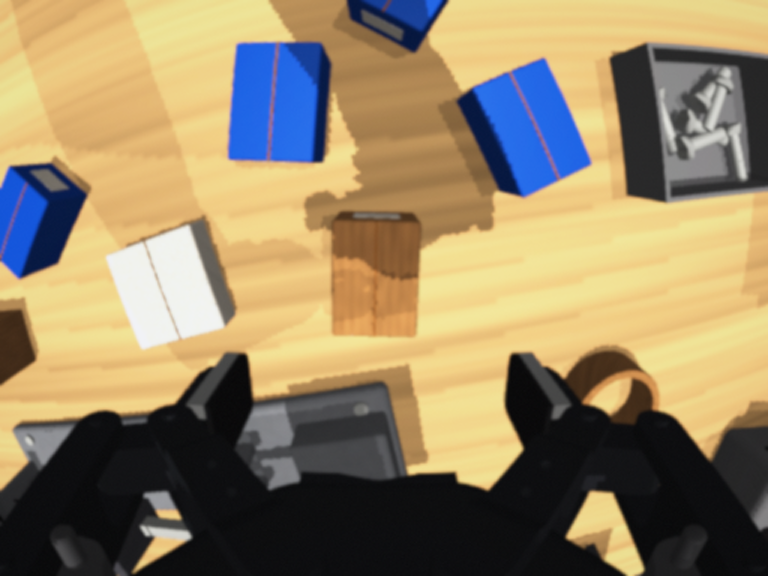

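The squat carton is in view with its top face corners at about (332,222), (420,222), (416,336) and (331,335). The jaws look parallel to its short side.

Run:
```python
from h import *
c=np.load('pics/wcal.npy',allow_pickle=True).item()
q=[onz(c,u/1.5-.17,v/1.5-.17,.06,True) for u,v in((333,222),(420,222),(417,336),(331,335))]
q=np.array(q);print(q.round(4),q.mean(0)); 
for i,j in((0,3),(1,2)): d=q[j]-q[i];print(np.linalg.norm(d),np.degrees(np.arctan2(d[1],d[0])))
for i,j in((0,1),(3,2)): d=q[j]-q[i];print(np.linalg.norm(d),np.degrees(np.arctan2(d[1],d[0])))
plan([*q.mean(0)[:2],.02],80.5)
```

```text
[[0.4    0.179  0.06  ]
 [0.4094 0.2339 0.06  ]
 [0.4865 0.2207 0.06  ]
 [0.4759 0.1626 0.06  ]] [0.44295547 0.19904313 0.06      ]
0.07764440325038328 -12.165654066222988
0.07822990565413646 -9.734786591690035
0.05574611307778064 80.36081683986608
0.05904191671003191 79.71948151151867
shift mm [ -8.5  -3.1 161.7] turn [ 0.02 -0.03  0.02]
```

>>> carry_out([
  [-0.008, -0.004, 0.03, 0, 0, 0, 1],
  [-0.008, -0.004, 0.065, 0, 0, 0, 1],
  [-0.008, -0.004, 0.1, 0, 0, 0, 1],
  [-0.008, -0.004, 0.13, 0, 0, 0, 1],
  [-0.008, -0.004, 0.15, 0, 0, 0, 1],
  [-0.008, -0.004, 0.16, 0, 0, 0, 1],
  [-0.008, -0.004, 0.16, 0, 0, 0, 1],
  [-0.008, -0.004, 0.16, 0, 0, 0, 1],
])

```text
clock: 2.0
eef_pos: [0.4429, 0.1984, 0.0223]
tool_rot: [0.258, 3.13, 0.001]
wrist_force: [-0.0, 0.3, 0.0]
width: 0.0852
```

>>> carry_out([
  [0, 0, 0, 0, 0, 0, 0.75],
  [0, 0, 0, 0, 0, 0, 0.6],
  [0, 0, 0, 0, 0, 0, 0.5],
  [0, 0, 0, 0, 0, 0, 0.4],
  [0, 0, 0, 0, 0, 0, 0.4],
  [0, 0, 0, 0, 0, 0, 0.3],
  [0, 0, 0, 0, 0, 0, 0.3],
], squeeze=30)

```text
clock: 2.58
eef_pos: [0.445, 0.1982, 0.0241]
tool_rot: [0.261, 3.127, 0.003]
wrist_force: [-0.7, 0.7, 7.2]
width: 0.0574
```

>>> carry_out([
  [0, 0, 0, 0, 0, 0, 0.3],
  [0, 0, -0.01, 0, 0, 0, 0.3],
  [0, 0, -0.03, 0, 0, 0, 0.3],
  [0, 0, -0.06, 0, 0, 0, 0.3],
  [0, 0, -0.1, 0, 0, 0, 0.3],
  [0, 0, -0.14, 0, 0, 0, 0.3],
  [0, 0, -0.18, 0, 0, 0, 0.3],
  [0, 0, -0.21, 0, 0, 0, 0.3],
])

```text
clock: 3.25
eef_pos: [0.4431, 0.1974, 0.2351]
tool_rot: [0.261, 3.129, 0.001]
wrist_force: [0.7, 0.7, -3.0]
width: 0.0572
```

>>> carry_out([
  [0, 0, -0.01, 0, 0, 0, 0.3],
  [0, 0, -0.01, 0, 0, 0, 0.3],
  [0, 0, -0.01, 0, 0, 0, 0.3],
  [0, 0, -0.01, 0, 0, 0, 0.3],
])

```text
clock: 3.58
eef_pos: [0.4417, 0.197, 0.2383]
tool_rot: [-0.261, -3.125, 0.003]
wrist_force: [-0.4, -0.1, -3.6]
width: 0.0571
```

Run:
```python
from h import *
c=imaging.get_calibration('wrist'); np.save('pics/wcal2.npy',c,allow_pickle=True)
snap('wrist','w2',scale=1.5);print(monitor.state()); plan([.607,.144,.24],90)
```

```text
{'clock': 3.6333, 'joints': array([ 2.80851393e-01, -4.40152233e-02,  6.12433712e-02,  1.68240332e+00,
       -1.42800351e-05,  4.47231854e-01]), 'joint_vel': array([ 0.00021685,  0.00283394, -0.00188333,  0.00377116, -0.00035599,
       -0.00083856]), 'effort': array([ 6.30245122e-03, -3.24480951e+01,  3.42033255e+01,  3.16336099e-02,
        1.56351143e-03, -2.06309167e-06]), 'eef_pos': array([0.44149347, 0.19698347, 0.23804983]), 'tool_rot': array([-0.26055571, -3.12481926,  0.00356481]), 'wrist_force': array([-0.2667302 ,  0.04907296, -3.2069713 ]), 'moment': array([-0.00745826, -0.02328997,  0.03986361]), 'width': 0.056875391140282186}
shift mm [-172.   -24.8   -2.9] turn [-0.13 -0.34 -9.53]
```

View pics/w2.png

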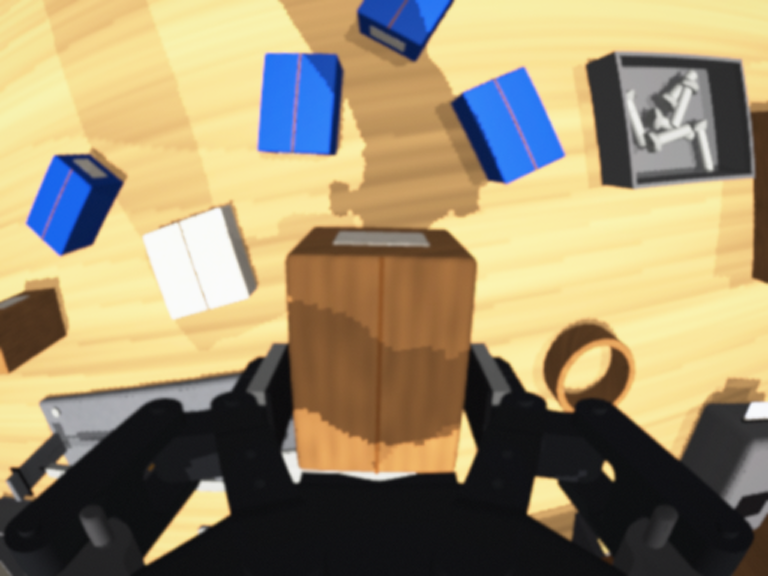

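The carton is held squarely between the pads, spanning (290–475, 250–470). I'll carry it over the pan.

>>> carry_out([
  [-0.02, -0.003, 0, 0, 0, -2, 0.3],
  [-0.05, -0.007, 0, 0, 0, -4, 0.3],
  [-0.085, -0.012, 0, 0, 0, -6, 0.3],
  [-0.12, -0.017, 0, 0, 0, -8, 0.3],
  [-0.15, -0.022, 0, 0, 0, -9.5, 0.3],
  [-0.165, -0.024, 0, 0, 0, -9.5, 0.3],
  [-0.172, -0.025, 0, 0, 0, -9.5, 0.3],
  [-0.172, -0.025, 0, 0, 0, -9.5, 0.3],
])

```text
clock: 4.3
eef_pos: [0.6084, 0.1435, 0.2379]
tool_rot: [-0.003, -3.136, 0.001]
wrist_force: [-1.4, 1.5, -3.0]
width: 0.0574
```

>>> carry_out([
  [0, 0, 0, 0, 0, 0, 0.3],
  [0, 0, 0.01, 0, 0, 0, 0.3],
  [0, 0, 0.025, 0, 0, 0, 0.3],
  [0, 0, 0.035, 0, 0, 0, 0.3],
  [0, 0, 0.04, 0, 0, 0, 0.3],
  [0, 0, 0.04, 0, 0, 0, 0.3],
  [0, 0, 0.04, 0, 0, 0, 0.3],
])

```text
clock: 4.88
eef_pos: [0.6077, 0.1447, 0.2015]
tool_rot: [0.0, -3.141, 0.0]
wrist_force: [0.4, -0.4, -4.0]
width: 0.0568
```

Run:
```python
from h import *
snap('scene','s3',crop=(190,140,340,290),scale=4);print(monitor.state()['eef_pos'],monitor.state()['wrist_force']); snap('top','t3',crop=(140,115,350,235),scale=3.8)
plan([.607,.144,.18],90)
```

```text
[0.6083127  0.14464707 0.20223518] [ 0.35742582  0.2973226  -3.20849817]
shift mm [ 1.7 -0.6 22.6] turn [ 0.01  0.08 -0.01]
```

View pics/s3.png

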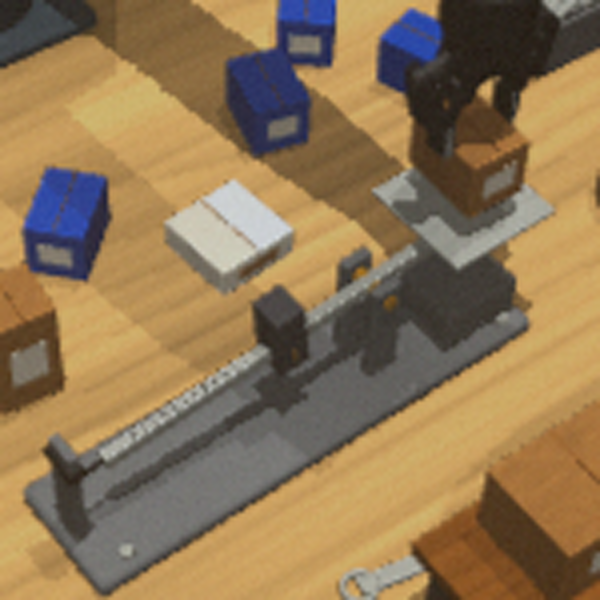

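View pics/t3.png

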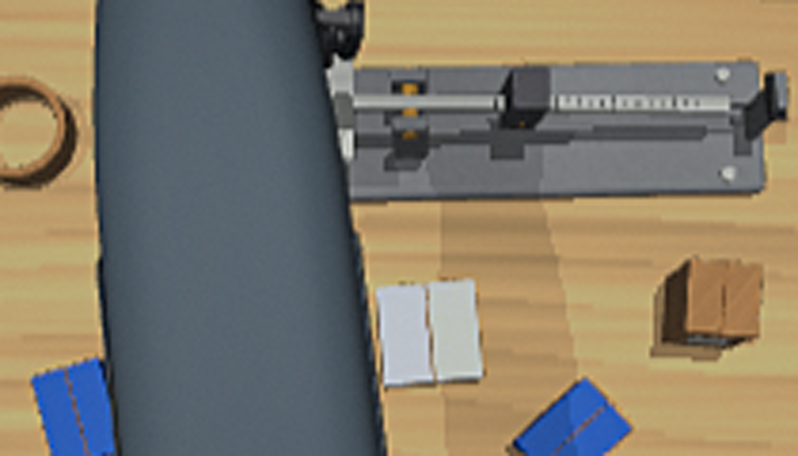

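>>> carry_out([
  [0, 0, 0.003, 0, 0, 0, 0.3],
  [0, 0, 0.007, 0, 0, 0, 0.3],
  [0, 0, 0.011, 0, 0, 0, 0.3],
  [0, 0, 0.015, 0, 0, 0, 0.3],
  [0, 0, 0.018, 0, 0, 0, 0.3],
  [0, 0, 0.02, 0, 0, 0, 0.3],
  [0, 0, 0.022, 0, 0, 0, 0.3],
  [0, 0, 0.024, 0, 0, 0, 0.3],
])

```text
clock: 5.65
eef_pos: [0.6085, 0.1444, 0.1773]
tool_rot: [-0.001, -3.141, -0.0]
wrist_force: [0.9, -0.1, -3.7]
width: 0.057
```

>>> carry_out([
  [0, 0, 0.0015, 0, 0, 0, 0.3],
  [0, 0, 0.003, 0, 0, 0, 0.3],
  [0, 0, 0.0045, 0, 0, 0, 0.3],
  [0, 0, 0.006, 0, 0, 0, 0.3],
  [0, 0, 0.0075, 0, 0, 0, 0.3],
  [0, 0, 0.009, 0, 0, 0, 0.3],
  [0, 0, 0.0105, 0, 0, 0, 0.3],
  [0, 0, 0.012, 0, 0, 0, 0.3],
])

```text
clock: 6.32
eef_pos: [0.6087, 0.1446, 0.1656]
tool_rot: [0.001, 3.141, 0.001]
wrist_force: [-0.1, 0.5, -1.3]
width: 0.0572
```

Run:
```python
from h import *
snap('scene','s4',crop=(190,140,340,290),scale=4);print(monitor.state()['eef_pos'],monitor.state()['wrist_force'])
```

```text
[0.60851697 0.14443445 0.16513352] [ 0.023412    0.595518   -2.56029999]
```

View pics/s4.png

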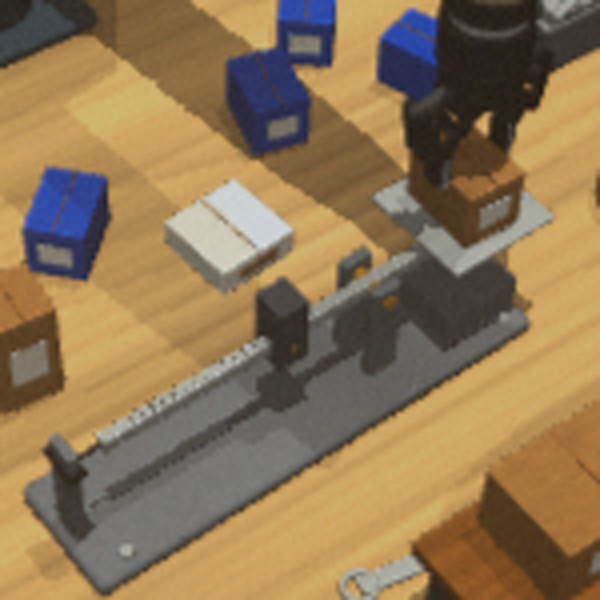

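The carton is on the pan and the bar tip is rising at (100,435). I'll keep lowering gently.

>>> carry_out([
  [0, 0, 0.0015, 0, 0, 0, 0.3],
  [0, 0, 0.003, 0, 0, 0, 0.3],
  [0, 0, 0.0045, 0, 0, 0, 0.3],
  [0, 0, 0.006, 0, 0, 0, 0.3],
  [0, 0, 0.007, 0, 0, 0, 0.3],
  [0, 0, 0.008, 0, 0, 0, 0.3],
  [0, 0, 0.009, 0, 0, 0, 0.3],
  [0, 0, 0.01, 0, 0, 0, 0.3],
])

```text
clock: 7.03
eef_pos: [0.6086, 0.1441, 0.1556]
tool_rot: [0.001, 3.141, -0.001]
wrist_force: [-1.2, 0.3, -1.2]
width: 0.057
```

>>> carry_out([
  [0, 0, 0.0005, 0, 0, 0, 0.3],
  [0, 0, 0.001, 0, 0, 0, 0.3],
  [0, 0, 0.0015, 0, 0, 0, 0.3],
  [0, 0, 0.002, 0, 0, 0, 0.3],
  [0, 0, 0.002, 0, 0, 0, 0.3],
])

```text
clock: 7.45
eef_pos: [0.6086, 0.144, 0.1542]
tool_rot: [0.001, 3.141, -0.001]
wrist_force: [-1.0, -2.3, 0.4]
width: 0.0569
```

Run:
```python
from h import *
snap('scene','s5',crop=(190,140,340,290),scale=4);print(monitor.state()['eef_pos'],monitor.state()['wrist_force'])
```

```text
[0.60862693 0.14402192 0.15421528] [-2.39242865 -1.6737428   1.0794376 ]
```

View pics/s5.png

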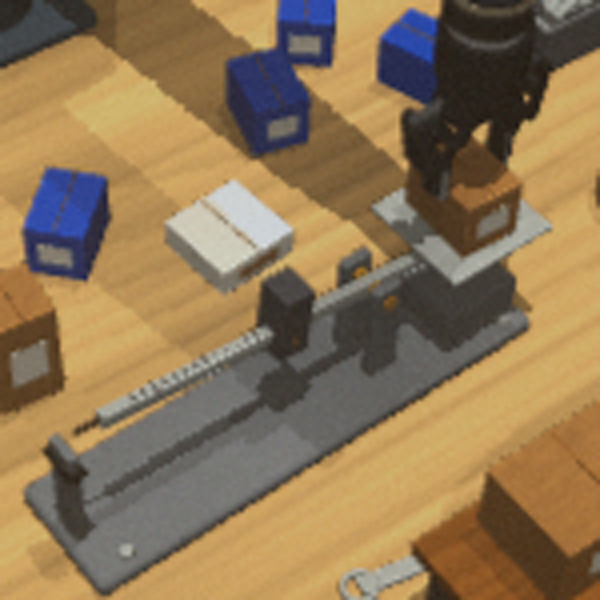

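The force has changed sign and the bar end is fully up, so the pan is on its stop. Releasing now.

>>> carry_out([
  [0, 0, 0.0005, 0, 0, 0, 0.6],
  [0, 0, 0.0005, 0, 0, 0, 0.68],
  [0, 0, 0.0005, 0, 0, 0, 0.72],
  [0, 0, 0.0005, 0, 0, 0, 0.8],
  [0, 0, 0.0005, 0, 0, 0, 0.9],
  [0, 0, 0.0005, 0, 0, 0, 1],
  [0, 0, 0.0005, 0, 0, 0, 1],
  [0, 0, 0.0005, 0, 0, 0, 1],
])

```text
clock: 8.17
eef_pos: [0.6086, 0.1445, 0.1529]
tool_rot: [-0.001, -3.142, -0.0]
wrist_force: [-0.4, 0.1, 1.2]
width: 0.0854
```

>>> carry_out([
  [0, 0, -0.01, 0, 0, 0, 1],
  [0, 0, -0.03, 0, 0, 0, 1],
  [0, 0, -0.06, 0, 0, 0, 1],
  [0, 0, -0.09, 0, 0, 0, 1],
  [0, 0, -0.1, 0, 0, 0, 1],
  [0, -0.04, -0.1, 0, 0, 0, 0.5],
  [0, -0.08, -0.1, 0, 0, 0, 0],
  [0, -0.12, -0.1, 0, 0, 0, 0],
])

```text
clock: 8.83
eef_pos: [0.6089, 0.0239, 0.2548]
tool_rot: [-0.003, 3.139, -0.0]
wrist_force: [0.6, -0.4, -0.3]
width: 0.0515
```

Run:
```python
from h import *
snap('scene','s6',crop=(190,140,340,290),scale=4);print(monitor.state()['eef_pos'],monitor.state()['wrist_force'])
snap('wrist','w6',scale=1.5);snap('top','t6',crop=(140,115,350,235),scale=3.8)
```

```text
[0.60888695 0.01477618 0.25427831] [ 1.30436536 -2.10729317 -0.85336757]
```

View pics/s6.png

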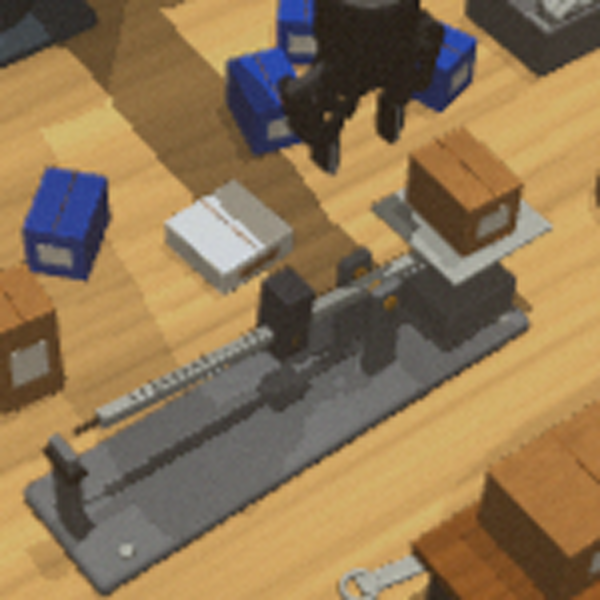

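View pics/w6.png

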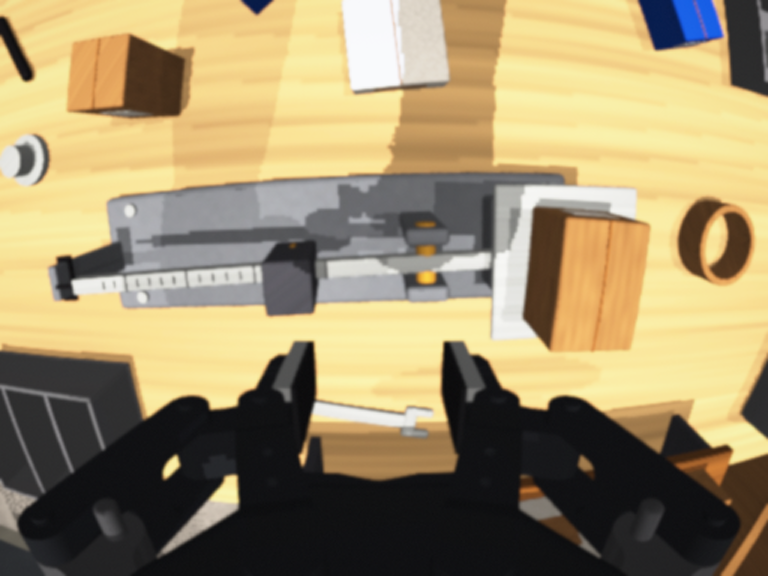

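View pics/t6.png

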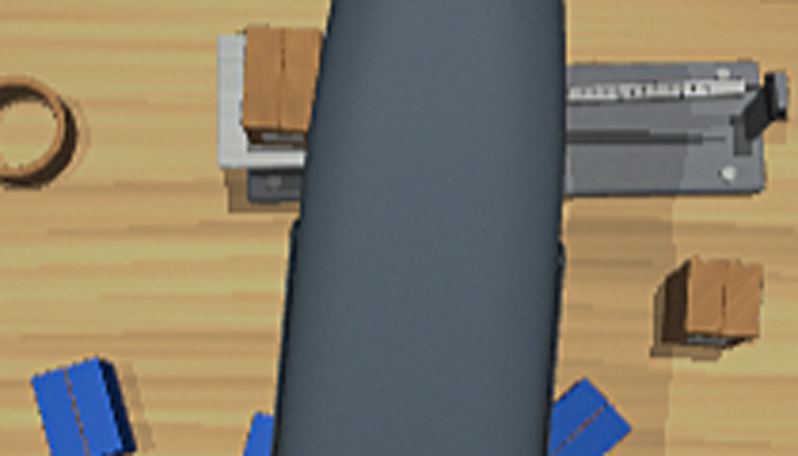

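The carton is upright on the pan and the pan is on its stop. The poise is at about (290,280) in the wrist view, on the pivot side of the bar. I'll check the centring and beam geometry, then bring the closed fingers down beside the poise on its pivot side.

Run:
```python
from h import *
c=imaging.get_calibration('top'); P=lambda u,v:(u/3.8+140-.37,v/3.8+115-.37)
for n,p,z in [('ctn',(245,28),.19),('ctn',(321,28),.19),('ctn',(245,133),.19),('pan',(218,36),.13),('pan',(218,166),.13),('barend',(745,87),.144),('base',(563,62),.018),('base',(563,193),.018)]: print(n,onz(c,*P(*p),z).round(4))
w=imaging.get_calibration('wrist'); print('cam',-np.array(w['R']).T@w['t'])
for p in((268,263),(315,263),(315,312),(266,315),(290,245),(313,245)): print(p,onz(w,p[0]/1.5-.17,p[1]/1.5-.17,.168,True).round(4))
plan([.611,.012,.143],90)
```

```text
ctn [0.6469 0.1701 0.19  ]
ctn [0.6477 0.1122 0.19  ]
ctn [0.5648 0.168  0.19  ]
pan [0.6596 0.1993 0.13  ]
pan [0.5525 0.1963 0.13  ]
barend [ 0.6182 -0.2238  0.144 ]
base [ 0.6755 -0.0919  0.018 ]
base [ 0.5563 -0.0911  0.018 ]
cam [0.53996351 0.02229169 0.41629151]
(268, 263) [ 0.5964 -0.0425  0.168 ]
(315, 263) [ 0.5967 -0.0146  0.168 ]
(315, 312) [ 0.6265 -0.0159  0.168 ]
(266, 315) [ 0.6286 -0.0462  0.168 ]
(290, 245) [ 0.586  -0.0288  0.168 ]
(313, 245) [ 0.5862 -0.0153  0.168 ]
shift mm [ -2.3  -9.4 110.9] turn [-0.02  0.05 -0.31]
```

Run:
```python
from h import *
a=np.load('pics/w6.npy')[150:220,150:240]
cv2.imwrite('pics/c6.png',cv2.resize(a,None,fx=8,fy=8,interpolation=cv2.INTER_CUBIC)[:,:,::-1])
```

```text
(no output)
```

View pics/c6.png

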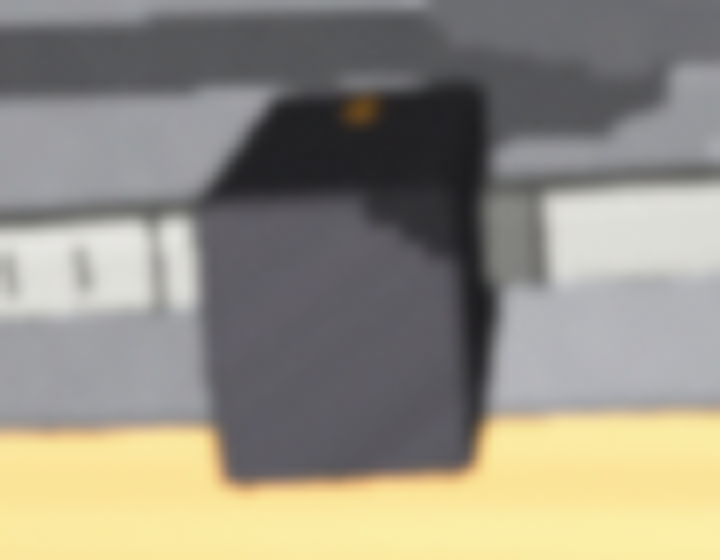

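>>> carry_out([
  [-0.002, -0.005, 0, 0, 0, 0, 0],
  [-0.002, -0.005, 0.02, 0, 0, 0, 0],
  [-0.002, -0.005, 0.05, 0, 0, 0, 0],
  [-0.002, -0.005, 0.08, 0, 0, 0, 0],
  [-0.002, -0.005, 0.1, 0, 0, 0, 0],
  [-0.002, -0.005, 0.11, 0, 0, 0, 0],
  [-0.002, -0.005, 0.11, 0, 0, 0, 0],
  [-0.002, -0.005, 0.11, 0, 0, 0, 0],
])

```text
clock: 9.65
eef_pos: [0.6105, 0.0202, 0.1434]
tool_rot: [0.001, -3.141, -0.0]
wrist_force: [0.1, -0.6, 0.5]
width: 0.0004
```

Run:
```python
from h import *
snap('scene','s7',crop=(190,140,340,290),scale=4);print(monitor.state()['eef_pos'],monitor.state()['wrist_force'],monitor.state()['width'])
snap('wrist','w7',scale=1.5)
```

```text
[0.61139085 0.01993693 0.14477014] [ 0.10039942 -0.01224645  0.1346677 ] 0.00031882963412915784
```

View pics/s7.png

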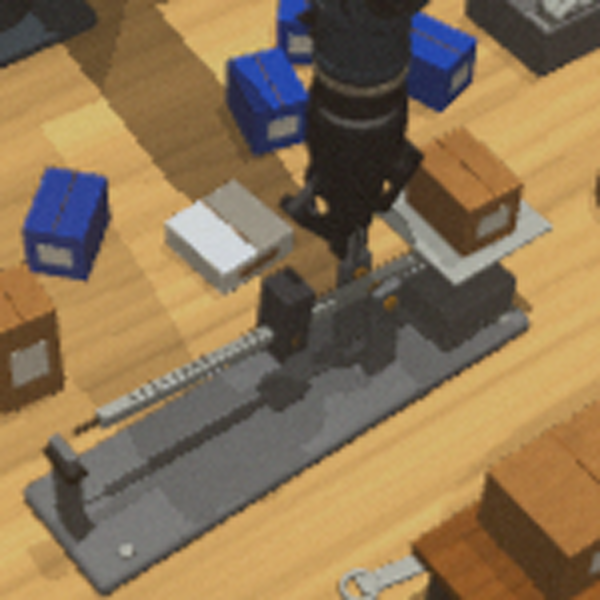

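View pics/w7.png

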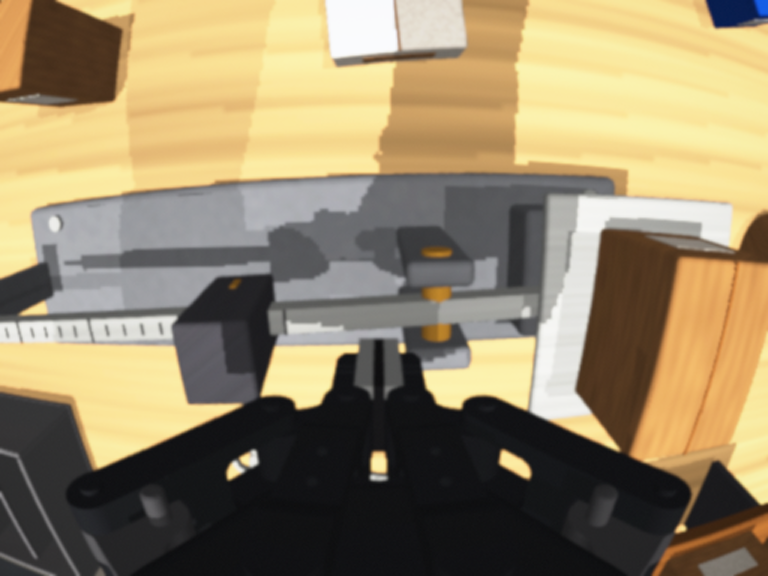

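>>> carry_out([
  [0, -0.005, 0, 0, 0, 0, 0],
  [0, -0.011, 0, 0, 0, 0, 0],
  [0, -0.017, 0, 0, 0, 0, 0],
  [0, -0.023, 0, 0, 0, 0, 0],
  [0, -0.029, 0, 0, 0, 0, 0],
  [0, -0.035, 0, 0, 0, 0, 0],
  [0, -0.04, 0, 0, 0, 0, 0],
  [0, -0.045, 0, 0, 0, 0, 0],
])

```text
clock: 10.42
eef_pos: [0.6106, -0.0254, 0.1431]
tool_rot: [0.001, 3.141, 0.003]
wrist_force: [1.0, 2.3, 0.3]
width: -0.0001
```

Run:
```python
from h import *
snap('scene','s8',crop=(190,140,340,290),scale=4);print(monitor.state()['eef_pos'],monitor.state()['wrist_force'],monitor.state()['width'])
snap('wrist','w8',scale=1.5)
```

```text
[ 0.6107014  -0.02657826  0.14309987] [0.82365394 1.43522145 0.96765604] -0.00012180690859272451
```

View pics/s8.png

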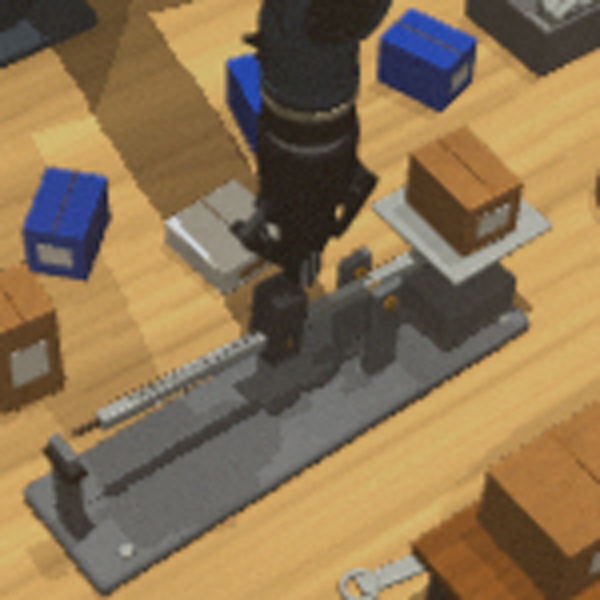

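View pics/w8.png

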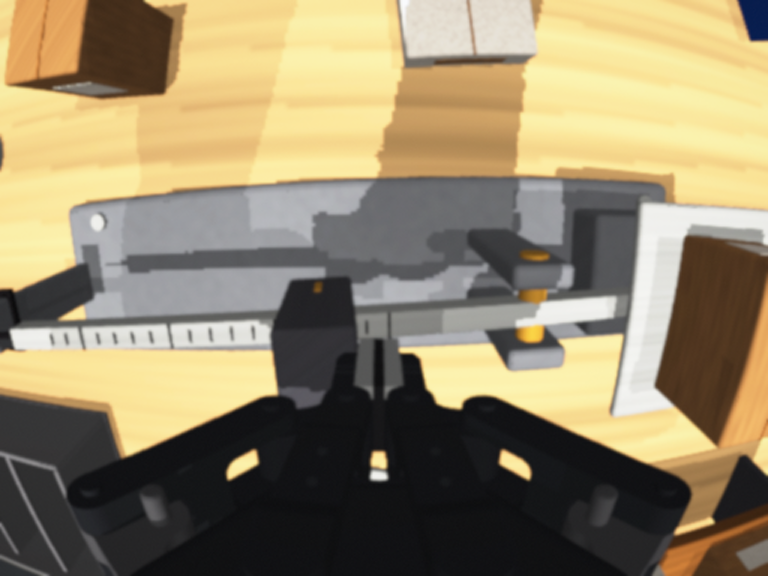

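The fingers are in contact and the poise has started to slide. Continuing.

>>> carry_out([
  [0, -0.005, 0, 0, 0, 0, 0],
  [0, -0.01, 0, 0, 0, 0, 0],
  [0, -0.015, 0, 0, 0, 0, 0],
  [0, -0.02, 0, 0, 0, 0, 0],
  [0, -0.025, 0, 0, 0, 0, 0],
  [0, -0.03, 0, 0, 0, 0, 0],
  [0, -0.034, 0, 0, 0, 0, 0],
  [0, -0.037, 0, 0, 0, 0, 0],
])

```text
clock: 11.18
eef_pos: [0.6103, -0.0633, 0.1428]
tool_rot: [-0.002, -3.141, 0.0]
wrist_force: [1.2, 1.9, -0.5]
width: 0.0001
```

>>> carry_out([
  [0, 0, 0, 0, 0, 0, 0],
  [0, 0.003, 0, 0, 0, 0, 0],
  [0, 0.006, 0, 0, 0, 0, 0],
  [0, 0.008, 0, 0, 0, 0, 0],
  [0, 0.008, 0, 0, 0, 0, 0],
])

```text
clock: 11.6
eef_pos: [0.6102, -0.0542, 0.1431]
tool_rot: [0.0, -3.141, 0.001]
wrist_force: [-0.7, 0.8, -0.0]
width: 0.0002
```

Run:
```python
from h import *
snap('scene','s9',crop=(190,140,340,290),scale=4);print(monitor.state()['eef_pos'],monitor.state()['wrist_force'],monitor.state()['width'])
snap('wrist','w9',scale=1.5)
```

```text
[ 0.61031334 -0.05437002  0.14316382] [ 0.04912557 -0.12370205 -0.27533244] 0.00023755885475622724
```

View pics/s9.png

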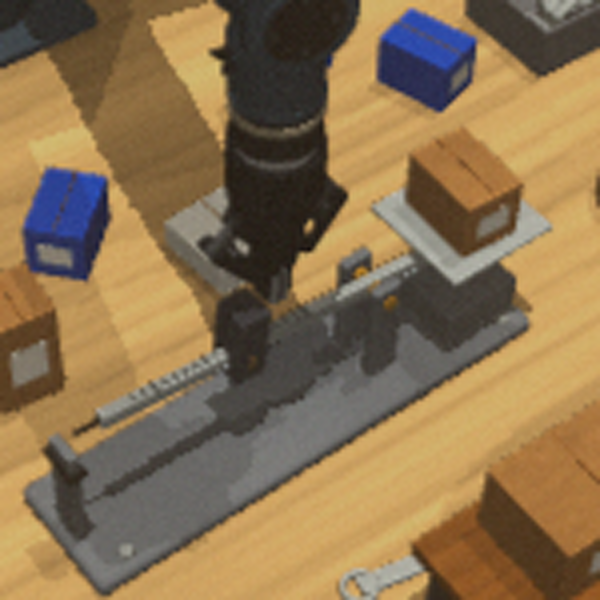

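View pics/w9.png

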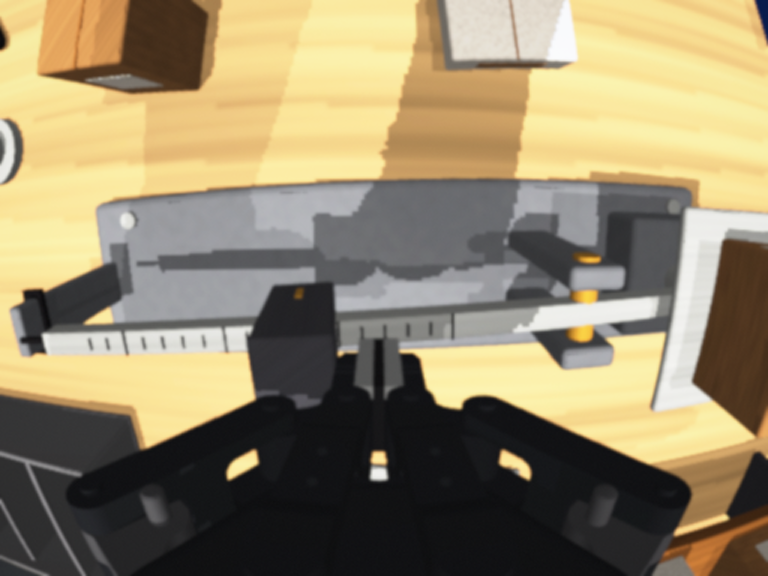

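Still pan-down; contact was at finger y ≈ -0.063. I'll push on in smaller steps, backing off each time to let the beam settle.

>>> carry_out([
  [0, -0.004, 0, 0, 0, 0, 0],
  [0, -0.008, 0, 0, 0, 0, 0],
  [0, -0.012, 0, 0, 0, 0, 0],
  [0, -0.016, 0, 0, 0, 0, 0],
  [0, -0.019, 0, 0, 0, 0, 0],
  [0, -0.021, 0, 0, 0, 0, 0],
  [0, -0.021, 0, 0, 0, 0, 0],
  [0, -0.018, 0, 0, 0, 0, 0],
])

```text
clock: 12.37
eef_pos: [0.6104, -0.0738, 0.1431]
tool_rot: [-0.003, -3.142, 0.003]
wrist_force: [0.2, 0.1, 0.1]
width: 0.0001
```

>>> carry_out([
  [0, 0.006, 0, 0, 0, 0, 0],
  [0, 0.006, 0, 0, 0, 0, 0],
  [0, 0.006, 0, 0, 0, 0, 0],
  [0, 0.006, 0, 0, 0, 0, 0],
  [0, 0.006, 0, 0, 0, 0, 0],
  [0, 0.006, 0, 0, 0, 0, 0],
  [0, 0.006, 0, 0, 0, 0, 0],
  [0, 0.006, 0, 0, 0, 0, 0],
])

```text
clock: 13.03
eef_pos: [0.6104, -0.0667, 0.1431]
tool_rot: [-0.001, -3.142, 0.0]
wrist_force: [-0.9, -0.4, 0.1]
width: 0.0002
```

Run:
```python
from h import *
snap('scene','s10',crop=(190,140,340,290),scale=4);print(monitor.state()['eef_pos'],monitor.state()['wrist_force'],monitor.state()['width'])
```

```text
[ 0.61043508 -0.06672161  0.14305097] [-0.43674097 -0.49801985  0.11525985] -0.00023084048379927856
```

View pics/s10.png

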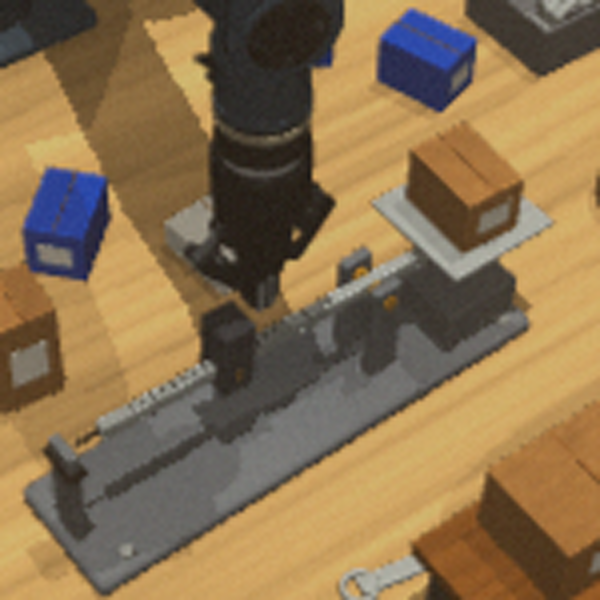

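The beam has lifted off its stop: the bar end is at (100,425), against 415 pan-down and 455 pan-up. I'll compare enlarged pointer crops.

```bash
cat >> h.py <<'E'
def strip(names,out):
    o=[]
    for n in names:
        a=np.load('pics/%s.npy'%n)[238:270,195:235]
        o.append(cv2.resize(a,None,fx=6,fy=10,interpolation=cv2.INTER_CUBIC))
    cv2.imwrite('pics/%s.png'%out,np.hstack(o)[:,:,::-1])
E
python3 - <<'E'
from h import *
strip(['scene0','s9','s10'],'st10')
for n in ['scene0','s4','s6','s9','s10']:
    g=cv2.cvtColor(np.load('pics/%s.npy'%n),cv2.COLOR_RGB2LAB).astype(int)
    print(n)
    for x in (219,222,225): print(x,g[238:260,x,0], g[238:260,x,2]-128)
E
```

```text
scene0
219 [157 158 152 147 143 148 153 167 170 136 120 133 165 167 170 123  92  94
 111 113 113 112] [38 37 35 33 33 33 36 37 39 28 11  4  5  4  6  3  6  4  2  3  2  4]
222 [156 148 144 147 149 162 166 166 121 129 146 164 168 124  93 100 111 116
 114 116 116  89] [34 34 34 35 36 36 37 37 16  3  3  4  5  4  6  5  2  2  3  2  3  2]
225 [144 143 147 156 165 167 139 136 145 160 170 122  85  93 109 118 119 114
 118  89  74  74] [34 34 35 36 39 39 27  7  5  4  5  4  6  3  3  2  2  0  3  2  5  4]
s4
219 [166 168 165 156 156 156 167 181 182 181 189 125  93 103 121 123 127 126
 126 124 124 124] [39 38 36 36 36 35 37  8  5  5  2  3  5  4  1  2  2  2  2  2  2  1]
222 [164 159 157 156 158 174 136 167 180 121  87 102 123 124 123 121 126 122
 123 124  96  83] [37 36 35 36 36 26 10  6  4  5  5  3  2  2  1  1  1 -1  2  1  4  3]
225 [157 157 160 173 175 127 165 141 103 102 119 126 126 127 129 126 123 127
 122  90  81  80] [36 36 35 26  8  5  5  3  7  4  2  2  1  1  2  1  0  2  1  5  2  4]
s6
219 [148 158 175 177 178 118  97 115 157 132 112 112 109 106 108 109 112 112
 109 115 121 127] [35 24  7  5  
[... 664 characters left out ...]
9 14  3  2  1  2  2  2  4  2  4  1  2  4  3]
225 [121 145 108  92 112 154 135 112 106 109 111 110 111 107 109 112 114 110
  85  69  66  63] [ 5  4  5  6 16 34 26  6  2  1  2  3  2  1  1  3  2  1  3  4  6  3]
s10
219 [147 148 147 138 152 159 155 136  99  91 102 107 109 106 108 115 110 112
 110 114 108 109] [35 36 33 33 10  6  4  5  3  5  4  3  2  1  2  3  1  1  2  0  3  2]
222 [161 159 146 117 148 154 111  93  91 106 111 111 112 105 108 107 109 109
 107 110  77  71] [37 36 24 10  6  4  5  6  6  2  3  2  3  2  2  2  3  1  1  2  4  4]
225 [145 151 114 145 128  97 114 107 106 107 109 111 108 107 111 111 110 107
  83  70  67  67] [26  9  6  4  5  6  4  3  1  2  2  1  1  3  1  3  3  1  5  4  5  5]
```

View pics/st10.png

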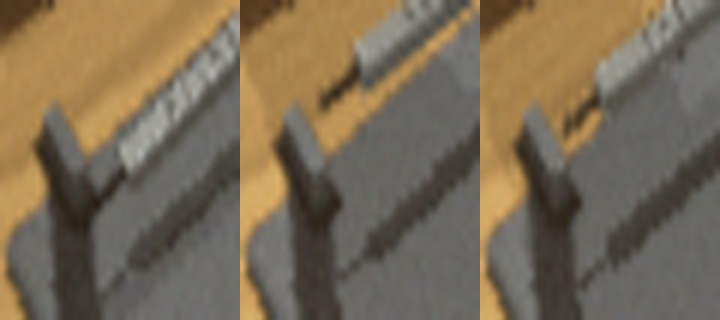

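Tilt is ≈ -0.047 by interpolating bar-edge rows between the two stops, so about 7.5 mm more is needed.

>>> carry_out([
  [0, -0.004, 0, 0, 0, 0, 0],
  [0, -0.008, 0, 0, 0, 0, 0],
  [0, -0.011, 0, 0, 0, 0, 0],
  [0, -0.014, 0, 0, 0, 0, 0],
  [0, -0.016, 0, 0, 0, 0, 0],
  [0, -0.0165, 0, 0, 0, 0, 0],
  [0, -0.0165, 0, 0, 0, 0, 0],
  [0, -0.0165, 0, 0, 0, 0, 0],
])

```text
clock: 13.75
eef_pos: [0.6105, -0.0831, 0.143]
tool_rot: [-0.001, -3.142, -0.0]
wrist_force: [-0.1, 2.5, -0.6]
width: 0.0002
```

>>> carry_out([
  [0, 0.004, 0, 0, 0, 0, 0],
  [0, 0.012, 0, 0, 0, 0, 0],
  [0, 0.012, 0, 0, 0, 0, 0],
  [0, 0.012, 0, 0, 0, 0, 0],
  [0, 0.012, 0, 0, 0, 0, 0],
  [0, 0.012, 0, 0, 0, 0, 0],
  [0, 0.012, 0, 0, 0, 0, 0],
  [0, 0.012, 0, 0, 0, 0, 0],
])

```text
clock: 14.42
eef_pos: [0.6104, -0.0713, 0.1431]
tool_rot: [-0.001, -3.142, 0.0]
wrist_force: [-0.4, 0.5, 0.5]
width: 0.0003
```

>>> carry_out([
  [0, 0, 0, 0, 0, 0, 0],
  [0, 0, 0, 0, 0, 0, 0],
  [0, 0, 0, 0, 0, 0, 0],
  [0, 0, 0, 0, 0, 0, 0],
  [0, 0, 0, 0, 0, 0, 0],
  [0, 0, 0, 0, 0, 0, 0],
  [0, 0, 0, 0, 0, 0, 0],
  [0, 0, 0, 0, 0, 0, 0],
])

```text
clock: 15.08
eef_pos: [0.6104, -0.0711, 0.1431]
tool_rot: [-0.001, -3.142, -0.0]
wrist_force: [-0.0, 0.5, -0.0]
width: -0.0002
```

```bash
cat >> h.py <<'E'
def edge(n,x):
    g=cv2.cvtColor(np.load('pics/%s.npy'%n),cv2.COLOR_RGB2LAB).astype(float)
    p=g[236:262,x,0];b=g[236:262,x,2]-128
    i=np.where(b<13)[0][0]            # first non-wood (bar top)
    hi=p[i:i+5].max();k=i+int(p[i:i+5].argmax());lo=p[k:k+5].min()
    t=(hi+lo)/2
    while p[k+1]>t:k+=1
    return 236+k+(p[k]-t)/(p[k]-p[k+1])
def tilt(n):
    r=[]
    for x in range(218,227):
        a,b,c=edge('scene0',x),edge('s9',x),edge(n,x); r.append(-.1+.2*(c-b)/(a-b))
    print(n,'tilt',np.median(r).round(4),np.round(r,3))
E
python3 - <<'E'
from h import *
snap('scene','s11',crop=(190,140,340,290),scale=4);print(monitor.state()['eef_pos'],monitor.state()['wrist_force'],monitor.state()['width'])
for n in('s10','s11'): tilt(n)
strip(['scene0','s9','s11'],'st11')
E
```

```text
[ 0.61046452 -0.07111625  0.14308912] [-0.65591123  0.65758888  0.18311914] -0.00031644268945608603
s10 tilt -0.0482 [-0.055 -0.048 -0.048 -0.049 -0.048 -0.006 -0.048 -0.1   -0.055]
s11 tilt -0.0125 [-0.017 -0.009 -0.01  -0.009 -0.065  0.029 -0.012 -0.014 -0.013]
```

View pics/st11.png

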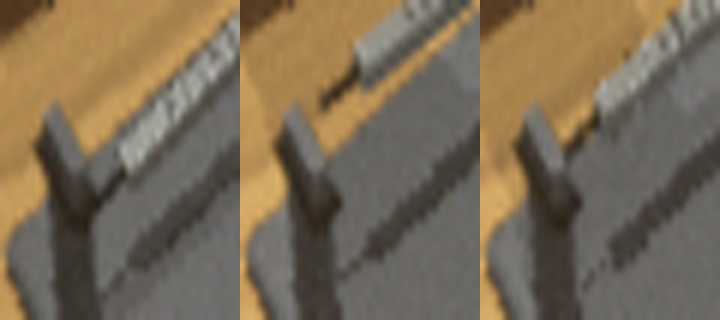

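>>> carry_out([
  [0, -0.004, 0, 0, 0, 0, 0],
  [0, -0.008, 0, 0, 0, 0, 0],
  [0, -0.011, 0, 0, 0, 0, 0],
  [0, -0.0125, 0, 0, 0, 0, 0],
  [0, -0.0135, 0, 0, 0, 0, 0],
  [0, -0.0143, 0, 0, 0, 0, 0],
  [0, -0.0143, 0, 0, 0, 0, 0],
  [0, -0.0143, 0, 0, 0, 0, 0],
])

```text
clock: 15.8
eef_pos: [0.6104, -0.0854, 0.1431]
tool_rot: [-0.001, -3.142, -0.0]
wrist_force: [0.0, 1.2, -0.1]
width: 0.0
```

>>> carry_out([
  [0, 0.004, 0, 0, 0, 0, 0],
  [0, 0.012, 0, 0, 0, 0, 0],
  [0, 0.012, 0, 0, 0, 0, 0],
  [0, 0.012, 0, 0, 0, 0, 0],
  [0, 0.012, -0.02, 0, 0, 0, 0],
  [0, 0.012, -0.05, 0, 0, 0, 0],
  [0, 0.012, -0.08, 0, 0, 0, 0],
  [0, 0.012, -0.1, 0, 0, 0, 0],
])

```text
clock: 16.47
eef_pos: [0.6109, -0.0734, 0.2461]
tool_rot: [0.0, 3.139, -0.001]
wrist_force: [0.2, 0.1, 0.7]
width: 0.0002
```

Run:
```python
from h import *
snap('scene','s12',crop=(190,140,340,290),scale=4);print(monitor.state()['eef_pos'],monitor.state()['wrist_force'],monitor.state()['joints'].round(2))
tilt('s12')
w=imaging.get_calibration('wrist');R=np.array(w['R']);print('cam',-R.T@w['t'],'axis',R[2])
```

```text
[ 0.61252946 -0.07384673  0.25057353] [ 0.27334623 -0.49261268  3.11836745] [-0.23  0.3   0.47  1.73 -0.   -0.23]
s12 tilt -0.0131 [-0.017 -0.007 -0.009 -0.013 -0.064  0.03  -0.013 -0.013 -0.016]
cam [ 0.54233493 -0.07297391  0.41234517] axis [ 0.28041394 -0.00287365 -0.95987487]
```

The tilt is still about -0.013. I should not assume the start picture was exactly at +0.1, so I'll scale from the known -0.1 stop using projection.

```bash
cat >> h.py <<'E'
SC=imaging.get_calibration('scene')
def row(th,x,piv=(.611,.044,.110),yaw=0.):
    # row at which lower camera-side edge of the bar crosses image column x
    pts=[]
    for d in(.15,.29):
        o=np.array([.006,-d*np.cos(th)+.007*np.sin(th)*-1,-d*np.sin(th)-.007*np.cos(th)])
        pts.append(proj(SC,np.array(piv)+o))
    (u0,v0),(u1,v1)=pts
    return v0+(x-u0)*(v1-v0)/(u1-u0)
def tilt2(n,ref='s9'):
    from scipy.optimize import brentq
    r=[]
    for x in range(218,227):
        dv=edge(n,x)-edge(ref,x)
        r.append(brentq(lambda t:row(t,x)-row(-.1,x)-dv,-.2,.2))
    print(n,'tilt',np.median(r).round(4),np.round(r,3))
E
python3 - <<'E'
from h import *
print([(x,row(-.1,x),edge('s9',x),edge('s6',x)) for x in(218,222,226)])
for n in('scene0','s4','s6','s10','s11','s12'): tilt2(n)
strip(['s11','s12'],'st12')
E
```

```text
[(218, np.float64(244.02716404229474), np.float64(243.36666666666667), np.float64(243.25)), (222, np.float64(242.1384418414184), np.float64(241.24193548387098), np.float64(241.33783783783784)), (226, np.float64(240.24971964054208), np.float64(239.325), np.float64(239.07894736842104))]
scene0 tilt 0.1036 [0.105 0.104 0.105 0.11  0.102 0.093 0.109 0.103 0.1  ]
s4 tilt 0.0155 [ 0.013  0.021  0.013  0.018  0.015  0.05   0.019 -0.034  0.011]
s6 tilt -0.0998 [-0.102 -0.1   -0.098 -0.098 -0.098 -0.103 -0.1   -0.099 -0.105]
s10 tilt -0.0483 [-0.055 -0.048 -0.048 -0.047 -0.049 -0.01  -0.047 -0.1   -0.056]
s11 tilt -0.0099 [-0.016 -0.009 -0.009 -0.006 -0.065  0.024 -0.01  -0.014 -0.014]
s12 tilt -0.0104 [-0.016 -0.006 -0.008 -0.01  -0.064  0.024 -0.01  -0.013 -0.017]
```

View pics/s12.png

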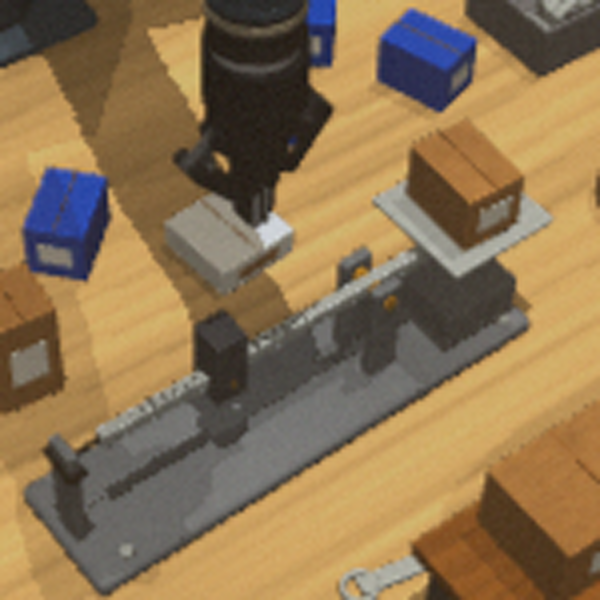

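Both scalings agree: the start was at +0.10 and the beam is now at ≈ -0.012. The last nudge did not quite reach the poise. I'll go down again and push about 2 mm further.

>>> carry_out([
  [0, 0, 0.03, 0, 0, 0, 0],
  [0, 0, 0.06, 0, 0, 0, 0],
  [0, 0, 0.085, 0, 0, 0, 0],
  [0, 0, 0.1, 0, 0, 0, 0],
  [0, 0, 0.1, 0, 0, 0, 0],
  [0, -0.004, 0.1, 0, 0, 0, 0],
  [0, -0.008, 0.1, 0, 0, 0, 0],
  [0, -0.012, 0.1, 0, 0, 0, 0],
])

```text
clock: 17.18
eef_pos: [0.6117, -0.0862, 0.1454]
tool_rot: [0.001, 3.138, -0.002]
wrist_force: [0.0, -0.1, -0.2]
width: -0.0001
```

>>> carry_out([
  [0, -0.001, 0, 0, 0, 0, 0],
  [0, -0.002, 0, 0, 0, 0, 0],
  [0, -0.003, 0, 0, 0, 0, 0],
  [0, -0.003, 0, 0, 0, 0, 0],
  [0, -0.003, 0, 0, 0, 0, 0],
  [0, 0.003, 0, 0, 0, 0, 0],
  [0, 0.01, 0, 0, 0, 0, 0],
  [0, 0.01, 0, 0, 0, 0, 0],
])

```text
clock: 17.85
eef_pos: [0.6103, -0.0737, 0.143]
tool_rot: [0.002, -3.141, -0.002]
wrist_force: [0.2, 0.3, 0.4]
width: 0.0004
```

>>> carry_out([
  [0, 0, 0, 0, 0, 0, 0],
  [0, 0, 0, 0, 0, 0, 0],
  [0, 0, 0, 0, 0, 0, 0],
  [0, 0, 0, 0, 0, 0, 0],
  [0, 0, 0, 0, 0, 0, 0],
  [0, 0, 0, 0, 0, 0, 0],
  [0, 0, 0, 0, 0, 0, 0],
  [0, 0, 0, 0, 0, 0, 0],
])

```text
clock: 18.52
eef_pos: [0.6104, -0.0755, 0.1431]
tool_rot: [-0.001, -3.142, -0.0]
wrist_force: [-0.4, -0.1, -0.5]
width: -0.0002
```

Run:
```python
from h import *
snap('scene','s13',crop=(190,140,340,290),scale=4);print(monitor.state()['eef_pos'],monitor.state()['wrist_force'])
snap('wrist','w13',scale=1.5)
tilt('s13');tilt2('s13')
```

```text
[ 0.6104233  -0.07552442  0.14306465] [-0.03320447  0.23455682  0.21844752]
s13 tilt -0.0108 [-0.016 -0.01  -0.009 -0.01  -0.065  0.031 -0.012 -0.011 -0.014]
s13 tilt -0.0097 [-0.015 -0.01  -0.007 -0.007 -0.065  0.026 -0.01  -0.011 -0.015]
```

View pics/w13.png

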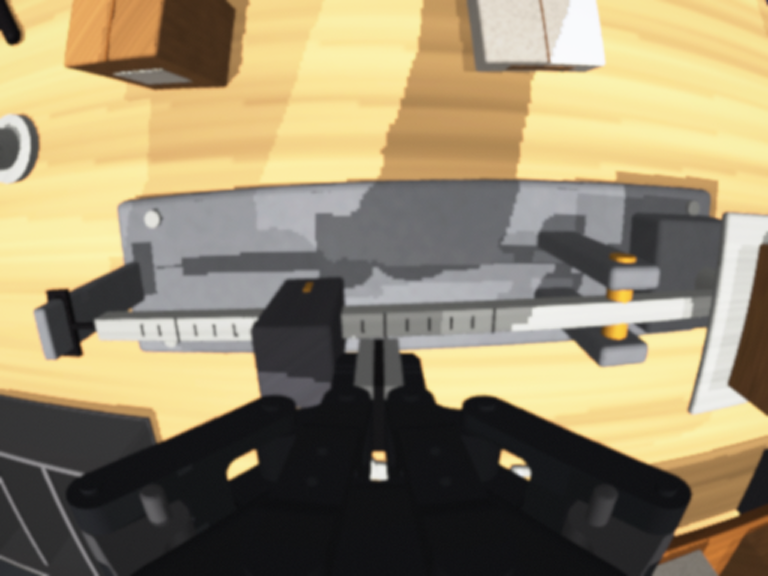

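No slide yet. The push acts above the pivot and first tilts the beam elastically, so the fingers need more travel before it slips. I'll push 2.5 mm further and take a look while pressing.

>>> carry_out([
  [0, -0.005, 0, 0, 0, 0, 0],
  [0, -0.01, 0, 0, 0, 0, 0],
  [0, -0.0125, 0, 0, 0, 0, 0],
  [0, -0.014, 0, 0, 0, 0, 0],
  [0, -0.015, 0, 0, 0, 0, 0],
  [0, -0.0155, 0, 0, 0, 0, 0],
  [0, -0.0155, 0, 0, 0, 0, 0],
  [0, -0.0155, 0, 0, 0, 0, 0],
])

```text
clock: 19.28
eef_pos: [0.6105, -0.0909, 0.1431]
tool_rot: [0.001, 3.142, 0.0]
wrist_force: [-0.2, -0.0, -0.7]
width: -0.0001
```

Run:
```python
from h import *
snap('scene','s14',crop=(190,140,340,290),scale=4);print(monitor.state()['eef_pos'],monitor.state()['wrist_force'])
tilt('s14');tilt2('s14')
```

```text
[ 0.61043469 -0.09081349  0.14308765] [ 0.21004559 -0.02401005 -0.17222354]
s14 tilt -0.0115 [-0.017 -0.01  -0.009 -0.011 -0.066  0.029 -0.012 -0.013 -0.014]
s14 tilt -0.0098 [-0.016 -0.01  -0.008 -0.008 -0.066  0.024 -0.009 -0.013 -0.015]
```

>>> carry_out([
  [0, 0.004, 0, 0, 0, 0, 0],
  [0, 0.012, 0, 0, 0, 0, 0],
  [0, 0.012, 0, 0, 0, 0, 0],
  [0, 0.012, 0, 0, 0, 0, 0],
  [0, 0.012, 0, 0, 0, 0, 0],
  [0, 0.012, 0, 0, 0, 0, 0],
  [0, 0.012, 0, 0, 0, 0, 0],
  [0, 0.012, 0, 0, 0, 0, 0],
])

```text
clock: 20.0
eef_pos: [0.6104, -0.0791, 0.143]
tool_rot: [-0.001, -3.142, 0.0]
wrist_force: [0.2, 0.1, -0.3]
width: -0.0001
```

>>> carry_out([
  [0, 0, 0, 0, 0, 0, 0],
  [0, 0, 0, 0, 0, 0, 0],
  [0, 0, 0, 0, 0, 0, 0],
  [0, 0, 0, 0, 0, 0, 0],
  [0, 0, 0, 0, 0, 0, 0],
  [0, 0, 0, 0, 0, 0, 0],
  [0, 0, 0, 0, 0, 0, 0],
  [0, 0, 0, 0, 0, 0, 0],
])

```text
clock: 20.67
eef_pos: [0.6104, -0.0789, 0.1431]
tool_rot: [-0.001, -3.142, -0.0]
wrist_force: [0.7, 0.3, 0.9]
width: -0.0
```

Run:
```python
from h import *
snap('scene','s15',crop=(190,140,340,290),scale=4);print(monitor.state()['eef_pos'],monitor.state()['wrist_force'])
tilt('s15');tilt2('s15'); strip(['s13','s14','s15'],'st15')
```

```text
[ 0.61044203 -0.07890731  0.14306737] [-0.20512053  0.21127933  0.12413617]
s15 tilt -0.0116 [-0.016 -0.009 -0.009 -0.01  -0.065  0.031 -0.012 -0.013 -0.013]
s15 tilt -0.009 [-0.015 -0.008 -0.008 -0.007 -0.066  0.025 -0.009 -0.013 -0.014]
```

View pics/st15.png

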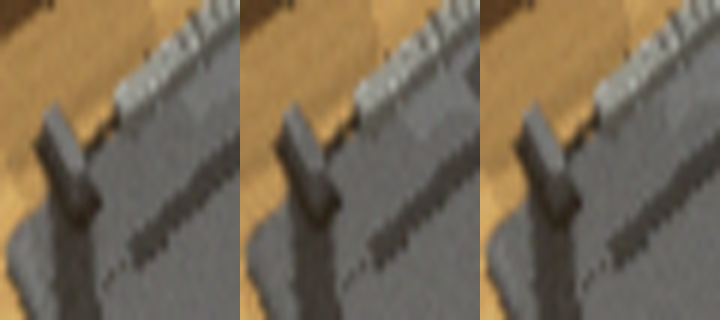

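>>> carry_out([
  [0, -0.006, 0, 0, 0, 0, 0],
  [0, -0.012, 0, 0, 0, 0, 0],
  [0, -0.0125, 0, 0, 0, 0, 0],
  [0, -0.013, 0, 0, 0, 0, 0],
  [0, -0.0135, 0, 0, 0, 0, 0],
  [0, -0.014, 0, 0, 0, 0, 0],
  [0, -0.0145, 0, 0, 0, 0, 0],
  [0, -0.0145, 0, 0, 0, 0, 0],
])

```text
clock: 21.38
eef_pos: [0.6105, -0.0934, 0.1431]
tool_rot: [0.001, 3.142, -0.0]
wrist_force: [0.3, 0.3, -0.2]
width: -0.0002
```

Run:
```python
from h import *
snap('scene','s16',crop=(190,140,340,290),scale=4);print(monitor.state()['eef_pos'],monitor.state()['wrist_force'])
tilt('s16');tilt2('s16')
snap('wrist','w16',crop=(150,170,290,280),scale=5)
```

```text
[ 0.61041645 -0.09336386  0.1430496 ] [-0.75486605  0.43501912 -0.07681659]
s16 tilt -0.0121 [-0.018 -0.01  -0.009 -0.012 -0.015  0.03  -0.016 -0.012 -0.014]
s16 tilt -0.0119 [-0.017 -0.01  -0.008 -0.009 -0.015  0.025 -0.013 -0.012 -0.015]
```

View pics/w16.png

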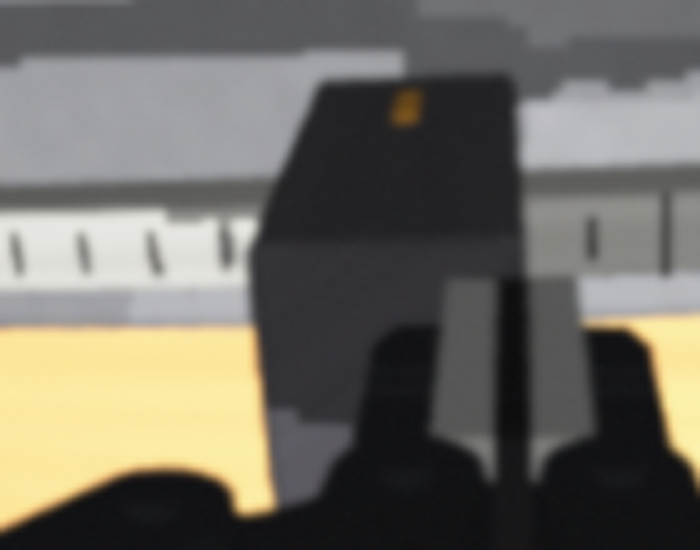

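Run:
```python
from h import *
o=[]
for n in('s14','s16'):
    a=np.load('pics/%s.npy'%n)[185:245,225:285]; o.append(cv2.resize(a,None,fx=6,fy=6,interpolation=cv2.INTER_CUBIC))
cv2.imwrite('pics/c16.png',np.hstack(o)[:,:,::-1])
print(monitor.state()['width'])
for X in([.611,-.0934,.143],[.611,-.0934,.16],[.611,-.0934,.117]): print(proj(SC,X))
```

```text
0.0003998095237782875
(np.float64(248.21882650963258), np.float64(222.89824660699227))
(np.float64(248.21746622643533), np.float64(219.47908190108336))
(np.float64(248.22086216912197), np.float64(228.01501574262036))
```

View pics/c16.png

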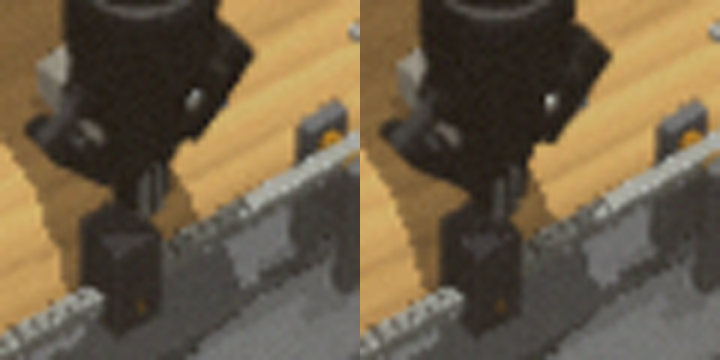

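```bash
cat >> h.py <<'E'
def projw(w,X):
    f=192/np.tan(np.radians(w['vertical_fov'])/2)
    p=np.array(w['R'])@np.array(X)+np.array(w['t']);th=np.arctan2(np.hypot(p[0],p[1]),p[2]);s=f*th/np.hypot(p[0],p[1])
    return w['cx']+s*p[0],w['cy']+s*p[1]
E
python3 - <<'E'
from h import *
w=imaging.get_calibration('wrist')
e=monitor.state()['eef_pos'];print(e,-np.array(w['R']).T@w['t'])
def q(n,X):
    u,v=projw(w,X);print(n,((u-150+.5)*5).round(0),((v-170+.5)*5).round(0))
q('tcp',e); q('tcp-x',e-[.011,0,0]); q('tcp+x',e+[.011,0,0]); q('tcp up20',e+[0,0,.02])
for y in(-.1,-.115,-.13):
    for x in(.594,.628): q(('poise top',x,y),[x,y,.159])
q('bar',[.605,-.09,.117]);q('bar+',[.617,-.09,.117])
E
```

```text
[ 0.61044549 -0.09333908  0.1431031 ] [ 0.54187019 -0.09285752  0.30550137]
tcp 509.0 288.0
tcp-x 509.0 201.0
tcp+x 509.0 371.0
tcp up20 509.0 361.0
('poise top', 0.594, -0.1) 445.0 202.0
('poise top', 0.628, -0.1) 450.0 484.0
('poise top', 0.594, -0.115) 303.0 202.0
('poise top', 0.628, -0.115) 318.0 482.0
('poise top', 0.594, -0.13) 164.0 200.0
('poise top', 0.628, -0.13) 190.0 478.0
bar 535.0 175.0
bar+ 534.0 258.0
```

The fingertips appear over the poise's top at column 510, with its face at column 520 and no force. The finger ends therefore ride just above the poise now that it has come down to level. I'll back off, lower 14 mm (still above the bar), and push again.

>>> carry_out([
  [0, 0, -0.005, 0, 0, 0, 0],
  [0, 0.01, -0.01, 0, 0, 0, 0],
  [0, 0.02, -0.01, 0, 0, 0, 0],
  [0, 0.025, -0.01, 0, 0, 0, 0],
  [0, 0.025, 0, 0, 0, 0, 0],
  [0, 0.025, 0.01, 0, 0, 0, 0],
  [0, 0.025, 0.014, 0, 0, 0, 0],
  [0, 0.025, 0.014, 0, 0, 0, 0],
])

```text
clock: 22.15
eef_pos: [0.6086, -0.0682, 0.1259]
tool_rot: [-0.001, -3.136, -0.001]
wrist_force: [-0.2, -0.2, -1.0]
width: 0.0002
```

Run:
```python
from h import *
snap('scene','s17',crop=(215,175,305,255),scale=7);print(monitor.state()['eef_pos'],monitor.state()['wrist_force'])
tilt('s17');tilt2('s17')
snap('wrist','w17',crop=(150,170,290,280),scale=5)
```

```text
[ 0.60912478 -0.06838124  0.12689669] [-0.4022748  -0.83033003 -0.11769064]
s17 tilt -0.0124 [-0.016 -0.009 -0.01  -0.009 -0.014  0.03  -0.014 -0.012 -0.014]
s17 tilt -0.0116 [-0.015 -0.008 -0.009 -0.006 -0.014  0.024 -0.012 -0.012 -0.014]
```

View pics/w17.png

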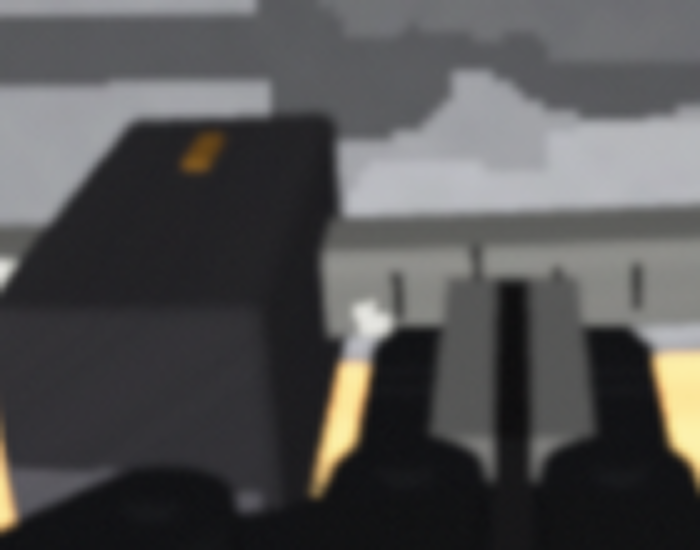

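View pics/s17.png

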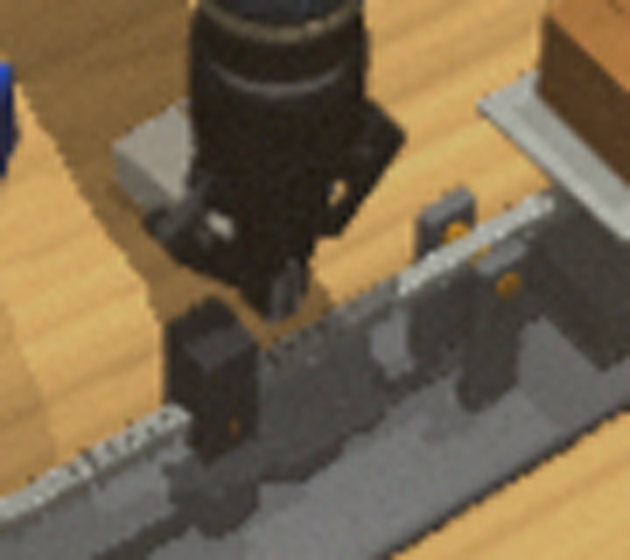

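The tip now clears the bar. Pushing high up tilts the beam a lot, so I'll turn the gripper 90° and use the flat, narrow side of the pads low down, just above the bar.

>>> carry_out([
  [0, 0, -0.02, 0, 0, 0, 0],
  [0, 0.01, -0.05, 0, 0, 0, 0],
  [0, 0.01, -0.06, 0, 0, -7, 0],
  [0, 0.01, -0.06, 0, 0, -14, 0],
  [0, 0.01, -0.06, 0, 0, -21, 0],
  [0, 0.01, -0.06, 0, 0, -28, 0],
  [0, 0.01, -0.06, 0, 0, -35, 0],
  [0, 0.01, -0.06, 0, 0, -42, 0],
])

```text
clock: 22.92
eef_pos: [0.6107, -0.0588, 0.1896]
tool_rot: [-1.133, 2.929, -0.001]
wrist_force: [-0.3, 0.1, -0.3]
width: -0.0
```

>>> carry_out([
  [0, 0, 0, 0, 0, -7, 0],
  [0, 0, 0, 0, 0, -14, 0],
  [0, 0, 0, 0, 0, -21, 0],
  [0, 0, 0, 0, 0, -28, 0],
  [0, 0, 0, 0, 0, -35, 0],
  [0, 0, 0, 0, 0, -42, 0],
  [0, 0, 0, 0, 0, -48, 0],
  [0, 0, 0, 0, 0, -48, 0],
])

```text
clock: 23.58
eef_pos: [0.6107, -0.0588, 0.1895]
tool_rot: [-2.222, 2.22, -0.001]
wrist_force: [-0.3, 0.5, 0.5]
width: 0.0001
```

Run:
```python
from h import *
print(monitor.state()['eef_pos'],monitor.state()['tool_rot'],monitor.state()['joints'].round(2))
snap('scene','s18'); tilt('s18');tilt2('s18')
np.save('pics/wc18.npy',imaging.get_calibration('wrist'),allow_pickle=True)
snap('wrist','w18',scale=1.5)
plan([.612,-.062,.126],180)
```

```text
[ 0.61069412 -0.05881974  0.18952538] [-2.22192304e+00  2.22040193e+00 -1.19406493e-03] [-0.21  0.28  0.32  1.61 -0.   -1.78]
s18 tilt -0.0108 [-0.015 -0.009 -0.009 -0.009 -0.065  0.03  -0.015 -0.011 -0.012]
s18 tilt -0.0108 [-0.014 -0.008 -0.008 -0.006 -0.065  0.025 -0.012 -0.011 -0.013]
shift mm [ 3.3 -1.3 63.4] turn [-0.04 -0.01 -0.21]
```

View pics/w18.png

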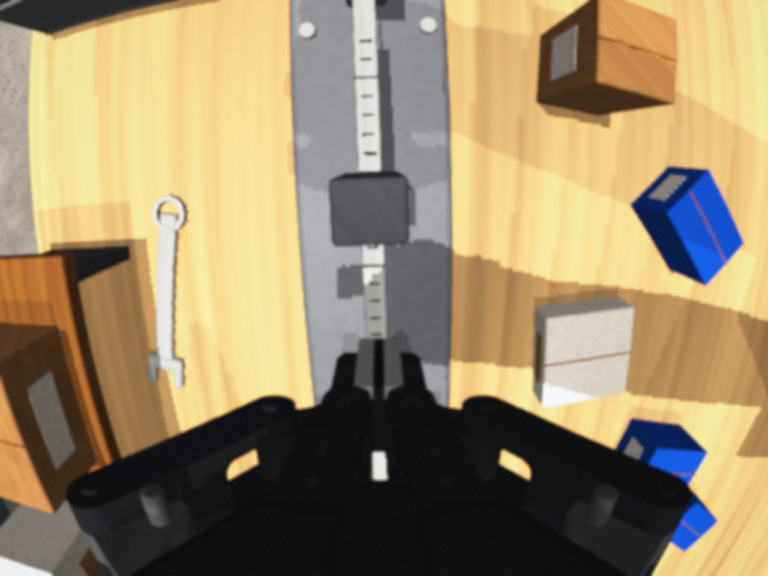

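This view is clean: the poise's top face spans (330–408, 178–243), and the fingertips at (378,340) sit behind it over the bar.

Run:
```python
from h import *
w=np.load('pics/wc18.npy',allow_pickle=True).item()
for n,p,z in[('in L',(335,243),.158),('in R',(408,243),.158),('out',(370,180),.158),('bar',(373,255),.117),('long tick',(372,266),.117),('long2',(367,76),.125)]: print(n,onz(w,p[0]/1.5-.17,p[1]/1.5-.17,z,True).round(4))
e=monitor.state()['eef_pos']; print('tcp px',np.array(projw(w,e))*1.5, 'tip -y side',np.array(projw(w,e-[0,.011,0]))*1.5)
```

```text
in L [ 0.6297 -0.0918  0.158 ]
in R [ 0.5974 -0.0917  0.158 ]
out [ 0.614  -0.1195  0.158 ]
bar [ 0.6135 -0.0778  0.117 ]
long tick [ 0.6141 -0.0717  0.117 ]
long2 [ 0.616  -0.1718  0.125 ]
tcp px [377.85793623 339.78447893] tip -y side [377.78153434 313.47967752]
```

Run:
```python
from h import *
a=np.load('pics/s18.npy')[185:235,235:295].copy(); s=10
b=cv2.resize(a,None,fx=s,fy=s,interpolation=cv2.INTER_CUBIC)
e=monitor.state()['eef_pos']
for dz,c in((0,(255,0,0)),(.019,(0,255,0))):
    u,v=proj(SC,e+[0,0,dz]);print(u,v);cv2.circle(b,(int((u-235+.5)*s),int((v-185+.5)*s)),5,c,1)
cv2.imwrite('pics/c18.png',b[:,:,::-1])
```

```text
257.2963737460103 208.4896302364238
257.38440095608155 204.46755901174066
```

View pics/c18.png

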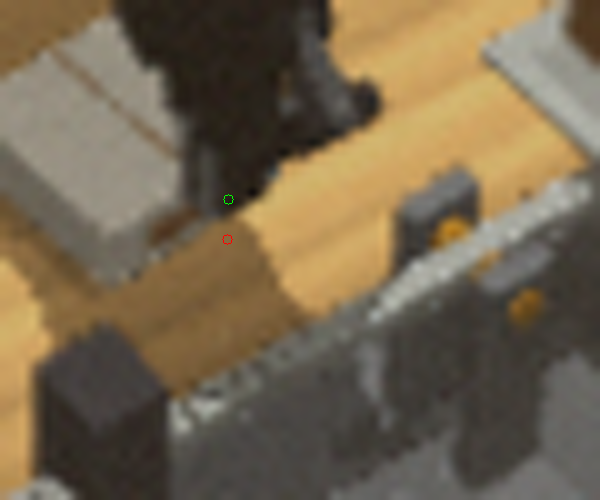

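The visible fingertip end lies about 13 mm above the nominal TCP, which fits the overlap seen earlier. I'll go down in two steps while watching the force.

>>> carry_out([
  [0, -0.002, 0.02, 0, 0, 0, 0],
  [0.003, -0.002, 0.04, 0, 0, 0, 0],
  [0.003, -0.002, 0.055, 0, 0, 0, 0],
  [0.003, -0.002, 0.065, 0, 0, 0, 0],
  [0.003, -0.002, 0.069, 0, 0, 0, 0],
  [0.003, -0.002, 0.069, 0, 0, 0, 0],
])

```text
clock: 24.18
eef_pos: [0.6117, -0.0613, 0.1189]
tool_rot: [2.219, -2.222, -0.003]
wrist_force: [0.1, -0.2, 0.8]
width: 0.0
```

Run:
```python
from h import *
print(monitor.state()['eef_pos'],monitor.state()['wrist_force'])
a=snap('scene','s19'); tilt2('s19')
a=a[185:235,235:295].copy(); s=10
b=cv2.resize(a,None,fx=s,fy=s,interpolation=cv2.INTER_CUBIC)
cv2.imwrite('pics/c19.png',b[:,:,::-1])
```

```text
[ 0.61168867 -0.06131058  0.11887102] [ 0.05598287 -0.24993874  0.78625275]
s19 tilt -0.0103 [-0.016 -0.009 -0.009 -0.007 -0.014  0.023 -0.01  -0.013 -0.012]
```

View pics/c19.png

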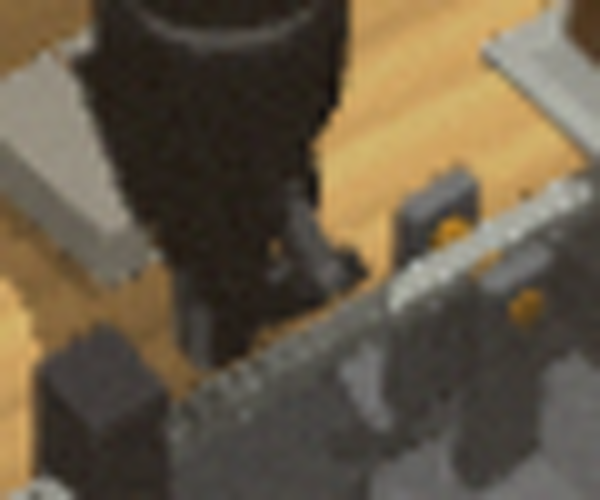

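The tip sits about 5 mm above the bar and the tilt is unchanged. I'll approach the poise at low height and press slowly (tool +x is outward).

>>> carry_out([
  [0.006, 0, 0, 0, 0, 0, 0],
  [0.012, 0, 0, 0, 0, 0, 0],
  [0.016, 0, 0, 0, 0, 0, 0],
  [0.018, 0, 0, 0, 0, 0, 0],
  [0.019, 0, 0, 0, 0, 0, 0],
  [0.02, 0, 0, 0, 0, 0, 0],
  [0.0205, 0, 0, 0, 0, 0, 0],
  [0.0205, 0, 0, 0, 0, 0, 0],
])

```text
clock: 24.9
eef_pos: [0.6126, -0.0816, 0.12]
tool_rot: [-2.221, 2.221, 0.0]
wrist_force: [0.7, 2.0, -0.5]
width: 0.0001
```

Run:
```python
from h import *
print(monitor.state()['eef_pos'],monitor.state()['wrist_force'])
snap('scene','s20'); tilt2('s20')
snap('wrist','w20',crop=(190,130,310,250),scale=5)
```

```text
[ 0.61263664 -0.08157853  0.12002302] [ 0.72200088  2.01638486 -0.50067245]
s20 tilt -0.002 [-0.003 -0.002  0.002 -0.    -0.002  0.007 -0.005 -0.056 -0.001]
```

View pics/w20.png

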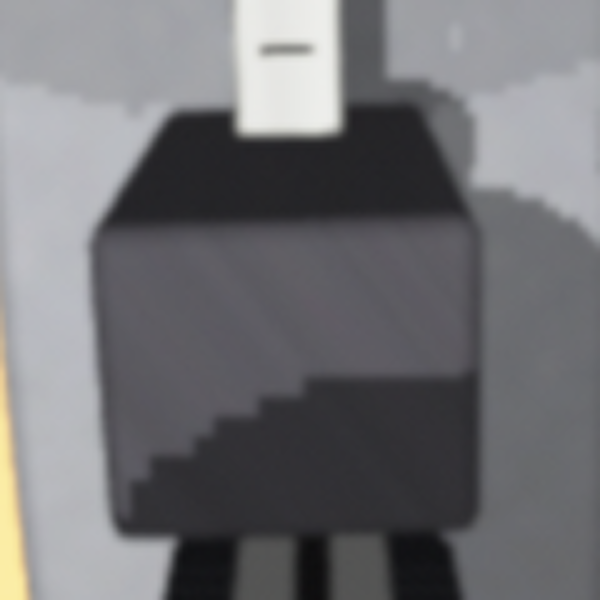

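Contact made: 2 N, with the tilt responding. I'll push 2 mm more, then back off and let it settle.

>>> carry_out([
  [0.0005, 0, 0, 0, 0, 0, 0],
  [0.001, 0, 0, 0, 0, 0, 0],
  [0.0015, 0, 0, 0, 0, 0, 0],
  [0.002, 0, 0, 0, 0, 0, 0],
  [0.002, 0, 0, 0, 0, 0, 0],
  [0, 0, 0, 0, 0, 0, 0],
  [-0.004, 0, 0, 0, 0, 0, 0],
  [-0.01, 0, 0, 0, 0, 0, 0],
])

```text
clock: 25.67
eef_pos: [0.6121, -0.0726, 0.1201]
tool_rot: [2.219, -2.222, 0.001]
wrist_force: [-0.2, 0.1, 1.0]
width: 0.0002
```

>>> carry_out([
  [0, 0, 0, 0, 0, 0, 0],
  [0, 0, 0, 0, 0, 0, 0],
  [0, 0, 0, 0, 0, 0, 0],
  [0, 0, 0, 0, 0, 0, 0],
  [0, 0, 0, 0, 0, 0, 0],
  [0, 0, 0, 0, 0, 0, 0],
  [0, 0, 0, 0, 0, 0, 0],
  [0, 0, 0, 0, 0, 0, 0],
])

```text
clock: 26.33
eef_pos: [0.6124, -0.0721, 0.12]
tool_rot: [2.221, -2.222, -0.0]
wrist_force: [0.7, 0.9, 0.2]
width: -0.0001
```

>>> carry_out([
  [0, 0, 0, 0, 0, 0, 0],
  [0, 0, 0, 0, 0, 0, 0],
  [0, 0, 0, 0, 0, 0, 0],
  [0, 0, 0, 0, 0, 0, 0],
  [0, 0, 0, 0, 0, 0, 0],
  [0, 0, 0, 0, 0, 0, 0],
])

```text
clock: 26.83
eef_pos: [0.6125, -0.0719, 0.1201]
tool_rot: [-2.221, 2.222, -0.0]
wrist_force: [0.6, 0.0, -0.3]
width: 0.0003
```

Run:
```python
from h import *
print(monitor.state()['eef_pos'],monitor.state()['wrist_force'])
snap('scene','s21'); tilt('s21');tilt2('s21')
np.save('pics/wc21.npy',imaging.get_calibration('wrist'),allow_pickle=True)
snap('wrist','w21',scale=1.5)
strip(['s17','s21'],'st21')
```

```text
[ 0.61246514 -0.0719134   0.12005601] [ 0.60143728  0.0120038  -0.28887792]
s21 tilt 0.0081 [0.002 0.008 0.01  0.    0.009 0.052 0.005 0.011 0.001]
s21 tilt 0.0086 [0.003 0.009 0.012 0.004 0.009 0.046 0.009 0.011 0.   ]
```

View pics/st21.png

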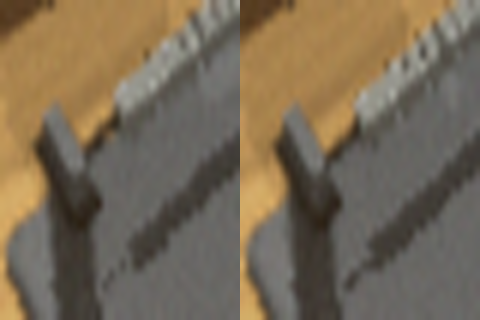

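View pics/w21.png

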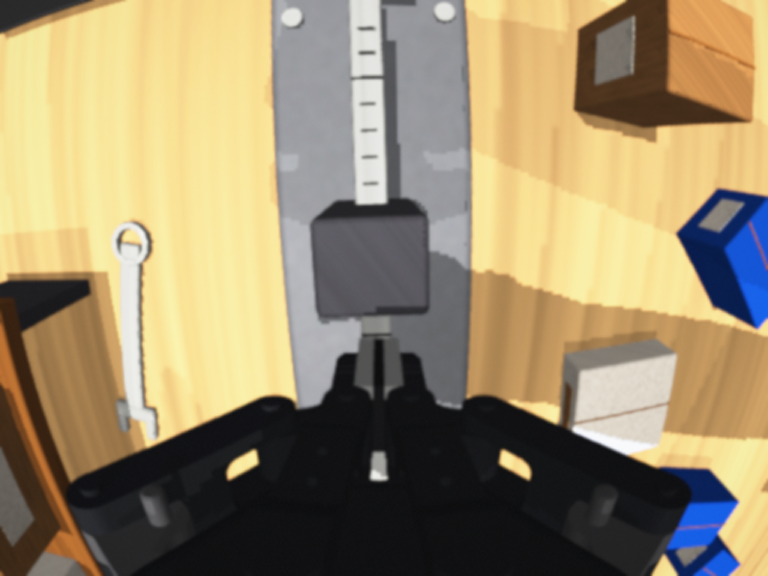

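The tilt is now near zero, roughly +0.005 to +0.009. I'll refine it by averaging several frames and fitting the bar's lower edge across many columns.

```bash
cat >> h.py <<'E'
def fitline(im,xs=range(217,236),x0=225):
    g=cv2.cvtColor(np.clip(im,0,255).astype(np.float32)/255,cv2.COLOR_RGB2LAB)
    P=[]
    for x in xs:
        p=g[228:264,x,0];b=g[228:264,x,2]
        # lower edge: strongest bright->dark fall within the low-chroma (grey) run after wood
        i=np.where(b<14)[0]
        if len(i)==0: continue
        i=i[0]; d=p[i:i+8]-p[i+1:i+9]
        k=i+int(np.argmax(p[i:i+5])); lo=p[k:k+5].min();t=(p[k]+lo)/2
        while p[k+1]>t:k+=1
        P.append((x,228+k+(p[k]-t)/(p[k]-p[k+1])))
    P=np.array(P,np.float32)
    vx,vy,a,b=cv2.fitLine(P,cv2.DIST_HUBER,0,.01,.001).ravel()
    r=P[:,1]-(b+(P[:,0]-a)*vy/vx)
    P=P[np.abs(r)<.6]; m,c=np.polyfit(P[:,0]-x0,P[:,1],1)
    return c,m,len(P),np.std(P[:,1]-np.polyval([m,c],P[:,0]-x0))
def tilt3(im):
    from scipy.optimize import brentq
    c=fitline(im)[0];up=fitline(np.load('pics/scene0.npy'))[0];dn=np.mean([fitline(np.load('pics/%s.npy'%n))[0] for n in('s6','s9','s8')])
    t2=brentq(lambda t:row(t,225)-row(-.1,225)-(c-dn),-.3,.3)
    t3=brentq(lambda t:row(t,225)-row(.1,225)-(c-up),-.3,.3)
    print('row',c.round(2),'up',up.round(2),'dn',dn.round(2),'interp',(-.1+.2*(c-dn)/(up-dn)).round(4),'from down stop',round(t2,4),'from up',round(t3,4),fitline(im)[1:])
E
python3 - <<'E'
from h import *
for n in('scene0','s6','s8','s9'): print(n,fitline(np.load('pics/%s.npy'%n)))
im=np.mean([imaging.snapshot('scene').astype(float) for _ in range(6)],0); np.save('pics/av21.npy',im)
tilt3(im)
for n in('s17','s18','s19'): tilt3(np.load('pics/%s.npy'%n))
E
```

```text
scene0 (np.float64(248.93729688523615), np.float64(-0.6776205851781427), 18, np.float64(0.17883220645963227))
s6 (np.float64(239.70877427255638), np.float64(-0.5041823147395496), 15, np.float64(0.07262216416448343))
s8 (np.float64(240.1447712948448), np.float64(-0.5347273174085001), 19, np.float64(0.1623505500203748))
s9 (np.float64(239.69530406078144), np.float64(-0.5026144528522218), 15, np.float64(0.09085487763329414))
row 244.6 up 248.94 dn 239.85 interp 0.0047 from down stop 0.0039 from up 0.0031 (np.float64(-0.5886156646844825), 17, np.float64(0.13827960872982484))
row 243.71 up 248.94 dn 239.85 interp -0.015 from down stop -0.0159 from up -0.0167 (np.float64(-0.5808770168318383), 16, np.float64(0.15547382104059929))
row 243.73 up 248.94 dn 239.85 interp -0.0145 from down stop -0.0154 from up -0.0162 (np.float64(-0.5856091109189157), 15, np.float64(0.16960292045881684))
row 243.72 up 248.94 dn 239.85 interp -0.0149 from down stop -0.0157 from up -0.0165 (np.float64(-0.5797665006111843), 16, np.float64(0.15512228734060177))
```

The estimates agree at about +0.005 rad, within 1 mm of poise travel. I'll retreat clear and take a last independent look at pointer against index with the wrist camera.

>>> carry_out([
  [-0.01, 0, 0, 0, 0, 0, 0],
  [-0.01, 0, -0.03, 0, 0, 0, 0],
  [-0.01, 0, -0.07, 0, 0, 0, 0],
  [-0.01, 0.02, -0.11, 0, 0, 0, 0],
  [0.02, 0.04, -0.12, 0, 0, 0, 0],
  [0.05, 0.07, -0.12, 0, 0, 0, 0],
  [0.08, 0.1, -0.12, 0, 0, 0, 0],
  [0.11, 0.13, -0.12, 0, 0, 0, 0],
])

```text
clock: 27.9
eef_pos: [0.4834, -0.1805, 0.241]
tool_rot: [-2.222, 2.219, -0.003]
wrist_force: [0.6, -1.6, 0.4]
width: 0.0001
```

>>> carry_out([
  [0, 0.01, 0, 5, 0, 0, 0],
  [0, 0.01, 0, 12, 0, 0, 0],
  [0, 0.01, 0, 19, 0, 0, 0],
  [0, 0.01, 0, 25, 0, 0, 0],
  [0, 0.01, 0, 30, 0, 0, 0],
  [0, 0.01, 0, 30, 0, 0, 0],
  [0, 0.01, 0, 30, 0, 0, 0],
  [0, 0.01, 0, 30, 0, 0, 0],
])

```text
clock: 28.57
eef_pos: [0.4747, -0.1804, 0.2415]
tool_rot: [-1.927, 1.927, -0.518]
wrist_force: [-0.3, -0.5, 1.1]
width: -0.0004
```

Run:
```python
from h import *
e=monitor.state();print(e['eef_pos'],e['joints'].round(2))
w=imaging.get_calibration('wrist');np.save('pics/wc22.npy',w,allow_pickle=True);R=np.array(w['R']);print(-R.T@w['t'],R[2])
snap('wrist','w22',scale=1.5)
im=np.mean([imaging.snapshot('scene').astype(float) for _ in range(4)],0);np.save('pics/av22.npy',im);tilt3(im)
```

```text
[ 0.47472404 -0.18043845  0.24147026] [-0.72 -0.53 -0.42  1.27  0.34 -2.22]
[ 0.39290618 -0.24814587  0.38209898] [ 0.48267142  0.26855016 -0.83361209]
row 244.65 up 248.94 dn 239.85 interp 0.0056 from down stop 0.0049 from up 0.0041 (np.float64(-0.5900417377967903), 17, np.float64(0.12452179267432471))
```

View pics/w22.png

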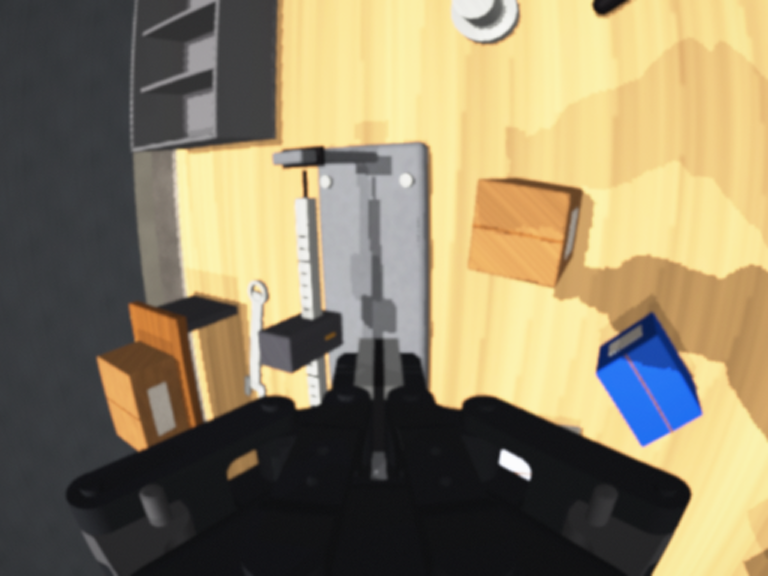

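Run:
```python
from h import *
a=np.load('pics/w22.npy')[90:150,175:255]
cv2.imwrite('pics/c22.png',cv2.resize(a,None,fx=9,fy=9,interpolation=cv2.INTER_CUBIC)[:,:,::-1])
w=np.load('pics/wc22.npy',allow_pickle=True).item()
# predicted pixels of pointer tip & index for several tilts, crop coords
for th in(-.02,0,.02):
    o=np.array([.614,.044-.292*np.cos(th),.110-.292*np.sin(th)]);u,v=projw(w,o);print('tip',th,(u-175+.5)*9,(v-90+.5)*9)
    o=np.array([.614,.044-.27*np.cos(th),.117-.27*np.sin(th)]);u,v=projw(w,o);print('bar end top',th,(u-175+.5)*9,(v-90+.5)*9)
for z in(.11,.13): 
    u,v=projw(w,[.614,.044-.302,z]);print('index',z,(u-175+.5)*9,(v-90+.5)*9)
```

```text
tip -0.02 243.4144616358367 183.34678915431107
bar end top -0.02 213.4711317067435 357.5691035702665
tip 0 272.22710782645134 182.0644000234414
bar end top 0 240.67651024832506 354.13278272671147
tip 0.02 300.3170528148802 181.75200192297376
bar end top 0.02 267.2605670275841 351.6447160179207
index 0.11 271.32411854363255 105.4603662833337
index 0.13 169.14441407922965 104.98328478627042
```

View pics/c22.png

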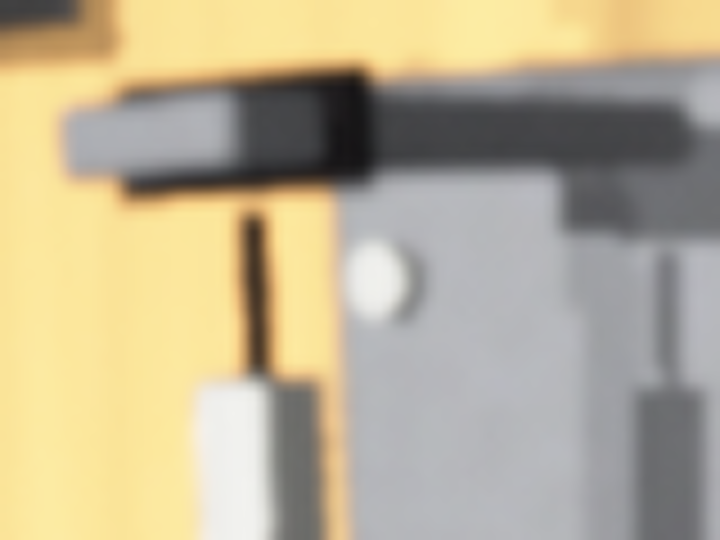

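In the wrist crop the pointer tip is at column 253. The index band is centred at about 247–252, and the projected level position is 253, so the beam is level to within about 0.005 rad. One last look over the whole scene before handing in.

Run:
```python
from h import *
tilt3(snap('scene','s23',scale=1.5)); print(monitor.state()['clock'],monitor.state()['wrist_force'])
```

```text
row 244.65 up 248.94 dn 239.85 interp 0.0057 from down stop 0.0049 from up 0.0042 (np.float64(-0.5872205340826946), 17, np.float64(0.11767169571072661))
28.8667 [ 0.4486952  -0.85167872 -0.75549609]
```

View pics/s23.png

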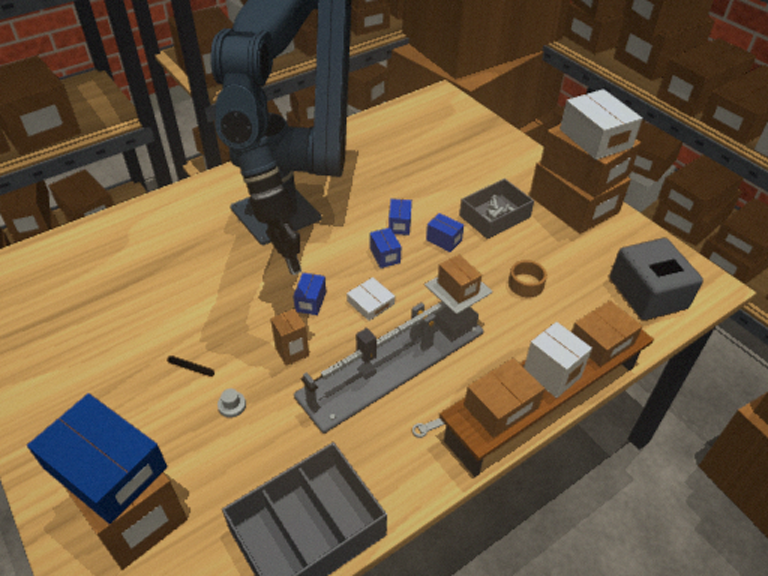

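The carton stands upright in the middle of the pan at (460,278). The beam is level, the bystanders are unmoved and the arm touches nothing.

```bash
python3 -c "
from h import *
print(arm.finish_job())"
```

```text
the job is handed in; nothing more can be done
None
```

The squat carton is weighed and the job was handed in at about 29 s, with the beam resting level by itself. The carton stands upright near the pan's centre; I lowered it onto the pan's stop and released it there. I then slid the counterpoise outwards with the shut fingers, without gripping it.

- **Level check:** In the scene camera, three ways of scaling the tilt against the beam's stops gave +0.004 to +0.006 rad. That is under 1 mm of counterpoise travel from level. The wrist close-up showed the pointer tip at the index mark, within about 0.005 rad.
- **Carton weight:** The counterpoise ended at roughly 0.08 m from zero, suggesting about 0.33 kg. The wrist force while carrying it (3 to 4 N) agrees roughly.
- **What disagreed:**
  - Four nudges had no effect. The shut fingertips end about 13 mm above the stated TCP, so the fingers rode over the counterpoise once it came down towards level. I measured no force beyond noise while this happened. I then turned the gripper and pushed lower.
  - My first single-frame estimate of the final tilt was slightly higher, at about +0.008 rad. The averaged frames put it at about +0.005.
- **Surroundings:** The other stock looked unmoved in the last picture, and the arm was clear of everything.

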